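# Pack the amplifier's knobs into a folding tray

## Task

Put away the knobs of the amplifier under repair: fold all four sides of the flat tray blank fully upright, and only then tip the knobs out of the white cup into the tray. Put every knob that lies loose on the bench into the tray too, and stand the empty cup upright on the round cork pad, fully on it. Leave the other things on the bench where they are.

Things in the scene. Friction and masses are not known exactly. Their poses are not given: they have to be found in the camera images.
- tray: folding tray blank of stiff brown board, fixed to the bench on a packing block: base panel 110 mm (its x) by 120 mm (its y), top face 14 mm above the bench, with one hinged side flap along each edge. Origin: centre of the base at bench level; z up, x away from the robot when not turned
- flap_far (a joint): angle of the tray's side flap on its +x edge, rad: 0 lying flat outward, 1.57 upright, hard stop at 1.60. The crease is stiff (0.05 N m) and stays where it is left; starts sloping up at 0.4 to 0.9. Board 3 mm thick, 116 mm long along the crease, 50 mm from crease to free edge; crease 14 mm above the bench at the base's edge
- flap_far_edge (a point): middle of the free edge of the +x flap (on the face that ends up inside; the board's 3 mm lies on the outer side of it)
- flap_left (a joint): angle of the tray's side flap on its +y edge, rad: 0 lying flat outward, 1.57 upright, hard stop at 1.60. The crease is stiff (0.05 N m) and stays where it is left; starts sloping up at 0.4 to 0.9. Board 3 mm thick, 106 mm long along the crease, 50 mm from crease to free edge; crease 14 mm above the bench at the base's edge
- flap_left_edge (a point): middle of the free edge of the +y flap (on the face that ends up inside; the board's 3 mm lies on the outer side of it)
- flap_near (a joint): angle of the tray's side flap on its -x edge, rad: 0 lying flat outward, 1.57 upright, hard stop at 1.60. The crease is stiff (0.05 N m) and stays where it is left; starts sloping up at 0.4 to 0.9. Board 3 mm thick, 116 mm long along the crease, 50 mm from crease to free edge; crease 14 mm above the bench at the base's edge
- flap_near_edge (a point): middle of the free edge of the -x flap (on the face that ends up inside; the board's 3 mm lies on the outer side of it)
- flap_right (a joint): angle of the tray's side flap on its -y edge, rad: 0 lying flat outward, 1.57 upright, hard stop at 1.60. The crease is stiff (0.05 N m) and stays where it is left; starts sloping up at 0.4 to 0.9. Board 3 mm thick, 106 mm long along the crease, 50 mm from crease to free edge; crease 14 mm above the bench at the base's edge
- flap_right_edge (a point): middle of the free edge of the -y flap (on the face that ends up inside; the board's 3 mm lies on the outer side of it)
- cup: open white plastic cup, loose, about 60 g without its contents, 75 mm tall; outside diameter 56 mm at the foot, 67 mm at 45 mm height, 68 mm at the rim; wall 3 mm, floor 4 mm thick. Holds 4 to 6 knobs. Origin: centre of its underside; z up to the mouth
- pad: round cork pad, 120 mm across and 4 mm thick, fixed on the bench. Origin: centre of its underside
- knob1: turned aluminium control knob, 16 g, 17 mm tall: a skirt 22 mm across and 6 mm high, above it a body 19 mm across; starts in the cup (may be absent). Origin: centre of the skirt's underside; z along the knob's axis. It can roll when on its side
- knob2: turned aluminium control knob, 16 g, 17 mm tall: a skirt 22 mm across and 6 mm high, above it a body 19 mm across; starts in the cup (may be absent). Origin: centre of the skirt's underside; z along the knob's axis. It can roll when on its side
- knob3: turned aluminium control knob, 16 g, 17 mm tall: a skirt 22 mm across and 6 mm high, above it a body 19 mm across; starts in the cup (may be absent). Origin: centre of the skirt's underside; z along the knob's axis. It can roll when on its side
- knob4: turned aluminium control knob, 16 g, 17 mm tall: a skirt 22 mm across and 6 mm high, above it a body 19 mm across; starts in the cup (may be absent). Origin: centre of the skirt's underside; z along the knob's axis. It can roll when on its side
- knob5: turned aluminium control knob, 16 g, 17 mm tall: a skirt 22 mm across and 6 mm high, above it a body 19 mm across; starts in the cup (may be absent). Origin: centre of the skirt's underside; z along the knob's axis. It can roll when on its side
- knob6: turned aluminium control knob, 16 g, 17 mm tall: a skirt 22 mm across and 6 mm high, above it a body 19 mm across; starts in the cup (may be absent). Origin: centre of the skirt's underside; z along the knob's axis. It can roll when on its side
- knob7: turned aluminium control knob, 16 g, 17 mm tall: a skirt 22 mm across and 6 mm high, above it a body 19 mm across; starts standing loose on the bench (may be absent). Origin: centre of the skirt's underside; z along the knob's axis. It can roll when on its side
- knob8: turned aluminium control knob, 16 g, 17 mm tall: a skirt 22 mm across and 6 mm high, above it a body 19 mm across; starts standing loose on the bench (may be absent). Origin: centre of the skirt's underside; z along the knob's axis. It can roll when on its side
- knob9: turned aluminium control knob, 16 g, 17 mm tall: a skirt 22 mm across and 6 mm high, above it a body 19 mm across; starts standing loose on the bench (may be absent). Origin: centre of the skirt's underside; z along the knob's axis. It can roll when on its side
- knob10: turned aluminium control knob, 16 g, 17 mm tall: a skirt 22 mm across and 6 mm high, above it a body 19 mm across; starts standing loose on the bench (may be absent). Origin: centre of the skirt's underside; z along the knob's axis. It can roll when on its side
- jar: small brown jar, 32 mm across, 50 mm tall, standing among the knobs; to be left alone. Origin: centre of its underside
- spool: empty grey wire spool, 60 mm across, 25 mm tall, at the back; to be left alone. Origin: centre of its underside
- driver: screwdriver lying at the back; to be left alone. Origin: near its middle, on the bench
Not all that is in view belongs to the job. Of the things like the pad, leave any that is pink, turquoise or yellow; of the rest the larger one is meant.

How it is judged (in metres and radians):
On the way, in this order (a step that is already met when the one before it is completed fails the run):
1. all four sides of the tray stand upright (value of joint each of flap_far, flap_left, flap_near, flap_right above 1.4 rad), for 0.2 s.
2. the cup is held tipped over the tray (angle between cup's own z axis and vertical above 1.2 rad and horizontal distance between cup and tray below 0.16 m and height (world z) of cup above 0.05 m), for 0.1 s.
3. the knobs from the cup lie in the erected tray (all of step 1 and x of knob1 in the frame of tray between -0.06 and 0.06 m and y of knob1 in the frame of tray between -0.065 and 0.065 m and z of knob1 in the frame of tray between 0.008 and 0.055 m and x of knob2 in the frame of tray between -0.06 and 0.06 m and y of knob2 in the frame of tray between -0.065 and 0.065 m and z of knob2 in the frame of tray between 0.008 and 0.055 m and x of knob3 in the frame of tray between -0.06 and 0.06 m and y of knob3 in the frame of tray between -0.065 and 0.065 m and z of knob3 in the frame of tray between 0.008 and 0.055 m and x of knob4 in the frame of tray between -0.06 and 0.06 m and y of knob4 in the frame of tray between -0.065 and 0.065 m and z of knob4 in the frame of tray between 0.008 and 0.055 m and x of knob5 in the frame of tray between -0.06 and 0.06 m and y of knob5 in the frame of tray between -0.065 and 0.065 m and z of knob5 in the frame of tray between 0.008 and 0.055 m and x of knob6 in the frame of tray between -0.06 and 0.06 m and y of knob6 in the frame of tray between -0.065 and 0.065 m and z of knob6 in the frame of tray between 0.008 and 0.055 m), for 0.2 s.
At the end, for the whole second after the job is handed in: All four flaps stand at 1.4 rad or more (1.57 is upright); every knob present lies inside the tray (within 60 x 65 mm of its centre, 8 to 55 mm above the bench) at rest; the cup stands upright (within 0.1 rad) on the pad, its axis within 32 mm of the pad's centre, at rest (all of step 3 and x of knob7 in the frame of tray between -0.06 and 0.06 m and y of knob7 in the frame of tray between -0.065 and 0.065 m and z of knob7 in the frame of tray between 0.008 and 0.055 m and x of knob8 in the frame of tray between -0.06 and 0.06 m and y of knob8 in the frame of tray between -0.065 and 0.065 m and z of knob8 in the frame of tray between 0.008 and 0.055 m and x of knob9 in the frame of tray between -0.06 and 0.06 m and y of knob9 in the frame of tray between -0.065 and 0.065 m and z of knob9 in the frame of tray between 0.008 and 0.055 m and x of knob10 in the frame of tray between -0.06 and 0.06 m and y of knob10 in the frame of tray between -0.065 and 0.065 m and z of knob10 in the frame of tray between 0.008 and 0.055 m and horizontal distance between cup and pad below 0.032 m and angle between cup's own z axis and vertical below 0.1 rad and height (world z) of cup below 0.012 m and linear speed of cup below 0.03 m/s and linear speed of each of knob1, knob2, knob3, knob4, knob5, knob6, knob7, knob8, knob9, knob10 below 0.05 m/s); the robot touches nothing.
It fails at once if the jar knocked out of its place or over (distance of jar from where it was at the start of the episode above 0.05 m or angle between jar's own z axis and vertical above 0.6 rad).
It fails at once if the spool knocked out of its place or over (distance of spool from where it was at the start of the episode above 0.05 m or angle between spool's own z axis and vertical above 0.6 rad).
It fails at once if the driver knocked out of its place or over (distance of driver from where it was at the start of the episode above 0.05 m).
Of knob4, knob5, knob6 only 1 to 3 are there at a start; the rules pass over those that are not, and their reading is None.
Of knob7, knob8, knob9, knob10 only 2 to 4 are there at a start; the rules pass over those that are not, and their reading is None.
At some moment in a run one of cup, knob7, knob8, knob9, knob10 may be knocked a few centimetres aside while the robot is not near it.
It also fails if it takes over 210 s, if anything falls off the work surface, if the arm or the gripper's body presses on something with over 40 N, if the wrist force passes 120 N, or if a joint passes its speed limit or range.

## Robot

A 7-joint arm with a two-finger parallel gripper is mounted at the origin on the work surface. World frame = base frame: x ahead of the robot, y to its left, z up, the work surface at z = 0. Lengths are in mm, angles in rad, forces in N, time in s.
With the tool pointing down it reaches from about 400 to 875 mm from the base axis. Payload 4.4 kg.
Tool frame: the origin (TCP) lies midway between the tips of the shut fingers; the grasp point (between the pads) lies 19 mm behind it (ctrl.grip_point_offset is the distance from the TCP to the grasp point, in mm); z points along the fingers, x is the direction in which the jaws open and shut, and the axes are right-handed (so a half turn about z gives the same grasp; the last joint's range is limited). The gripper opens to 85 mm and grips with 20 to 120 N. Pads are 22 mm wide; open, the fingers measure 114 mm over their backs; the gripper's body (76 mm by 85 mm) begins 54 mm behind the grasp point. The pads swing forward as they close: fully open they stand 13 mm farther back than shut.
Start: joints at [-1.378, 0.628, 0.038, 1.517, -0.027, 0.996, -0.02], TCP at [166.322, 628.375, 201.213] pointing down, gripper open.
Joint ranges: [-3.06, 3.06], [-0.37, 2.12], [-1.25, 1.32], [0.18, 2.47], [-1.1, 4.24], [0.23, 1.98], [-2.94, 2.94]. Speed limits (rad/s): [2.57, 2.57, 3.14, 3.14, 3.14, 3.14, 3.14].

## Interface

Orientations are given as [roll, pitch, yaw] about the fixed x, y, z axes, in that order (R = Rz(yaw) Ry(pitch) Rx(roll)).
In Python, from cell import ctrl, viewer gives the robot as it stands.
- The arm moves only by the tool apply_moves, never from a script. Its argument "series" is a list that holds one entry, the list of rows, each a list of 6 numbers: the shift along the tool's x, y, z normalised to -1 to 1, where 1 is 50 mm, then the turn, a rotation vector about the tool's x, y, z normalised to -1 to 1, where 1 is 6 degrees. In form: [[[tx, ty, tz, rx, ry, rz], ...]]. A call has exactly 5 rows; each row shifts and turns the commanded pose from where the row before left it, along the tool's axes as they then stand; what a row does not reach is not made up. A row lasts 1/8 s, in which the tool goes at most 62.5 mm and 10.7 degrees, less where a joint would pass 70% of its speed; a pose out of reach is approached as far as the arm can. A call with a number of a shift or a turn outside -1 to 1 is refused whole. A call with a gripper value outside its range is refused whole. "claw" is the gripper command: -1 is shut, 1 is fully open, values between are in proportion, set as the call begins (left out, the last holds). The fingers move at their own pace and stop on an object; the grip force is fixed at half the most. Time passes only in rows, so rows that do not move let the fingers close, or fill a call up. It gives the time, the measured TCP pose, the force and the opening at its end, in the units of the state.
- ctrl.read_state(): the state, without advancing time (a new reading comes with each control period).
- viewer.get_image(name): name is "scene" or "top"; returns the picture (384x512x3 uint8, blue, green, red); there is no depth.
- viewer.camera_info(name): a dict with "K" (3x3 intrinsics, pixels), "R" (3x3) and "t" (3): a world point X has camera coordinates R X + t. Camera axes: x right, y down, z forward; pixel columns grow to the right and rows downward; lengths in mm; the calibration is good to about 2 mm. A picture is of the moment at which its call begins. camera_info takes no time and is no camera call.
- ctrl.finish_job(): hands the job in, once; it reports no verdict.
Trained networks look in the newest picture that a camera, given by its name, has taken for a name from the list of things; names that differ only in an ending like _2 or _b are one class to them, and where a whole thing is asked for, a point or a joint stands for the part that bears it (a point fixed in the world has none). Each returns a list of dicts, best first, with "score" (0 to 1); they miss things now and then, are a little off and sometimes report something else, mostly with a low value. They report only what shows in the picture. A call takes as long as a camera call. They do not tell look-alikes from the thing itself.
- viewer.find_in(camera, label): "location" ([column, row] as shares, 0 to 1, of the picture: columns of its width, rows of its height, amid what is visible of it).
The state is a dict: "clock": time; "qpos": joint angles; "qd": joint speeds; "tau": joint torques, N m; "eef_pos": TCP position; "tool_rot": TCP orientation; "force": force on the tool from outside, world axes, zero at the start; "torque": the same for the moment, N m; "width": finger opening in mm.
Only numpy, scipy, OpenCV 4.12 (cv2) and the standard library are available. Lean on these libraries where they do the work, as an engineer would, in place of code of your own. Each camera call takes 0.05 s, during which the arm holds its last target. There are 200 camera calls.

## Working session

There is one attempt and no reset: what is moved stays moved. The work goes in short steps, Python scripts to look and compute and a tool call to move; the robot and the scene stay as the last step left them, time stands still between calls to the robot, and variables do not carry over. Pictures are saved under pics/ and viewed, about 12 in all and at most 16, crops included, and the job is handed in when it is done.

Besides the shell and the picture viewer there is one more tool, called after "Emit:" as a command line: name --argument value ..., lists and objects as JSON in quotes. apply_moves: Moves the arm, as the interface text tells. Scaled input: -1 to 1 covers 50 mm each way for a shift and 6 degrees each way for a turn. Its arguments: {"type":"object","properties":{"series":{"type":"array","items":{"type":"array","items":{"type":"array","items":{"type":"number"}}}},"claw":{"type":"number"}},"required":["series"]}

```bash
ls; mkdir -p pics; python3 - <<'E'
from cell import ctrl, viewer
import cv2
print(ctrl.read_state())
for n in ("scene","top"):
    im=viewer.get_image(n); cv2.imwrite(f"pics/{n}0.png",im)
    c=viewer.camera_info(n); print(n,c)
    for l in ["tray","flap_far_edge","flap_left_edge","flap_near_edge","flap_right_edge","cup","pad","knob1","jar","spool","driver"]:
        r=viewer.find_in(n,l)
        print(l,[(round(d['location'][0]*512),round(d['location'][1]*384),round(d['score'],2)) for d in r])
E
```

```text
pics
{'clock': 0.0, 'qpos': array([-1.37778249,  0.6293469 ,  0.03841108,  1.518373  , -0.02701797,
        0.9963108 , -0.01996812]), 'qd': array([ 3.14007124e-04,  4.65892959e-04, -9.96592508e-06, -1.73296730e-03,
       -1.82823545e-04,  1.03091636e-03, -5.03994831e-04]), 'tau': array([ 1.25624388e-04, -5.63406515e+01,  1.22675512e+00, -1.93448603e+01,
        1.11978891e-02,  1.04653125e-02, -1.80522221e-05]), 'eef_pos': array([166.12974623, 627.69668731, 200.28648346]), 'tool_rot': array([-3.14158502e+00,  1.92137145e-03,  1.31202947e+00]), 'force': array([0.0141712 , 0.18232979, 0.14226696]), 'torque': array([-0.03132189, -0.03018202, -0.03789672]), 'width': 85.02325303295046}
scene {'K': array([[419.67446145,   0.        , 258.43045026],
       [  0.        , 419.67446145, 192.8058771 ],
       [  0.        ,   0.        ,   1.        ]]), 'R': array([[ 0.40885204,  0.91258709,  0.00498139],
       [ 0.53216224, -0.23397484, -0.81367016],
       [-0.74137936,  0.33532161, -0.58130548]]), 't': array([-291.50944969, -223.65784179, 1489.02236075])}
tray [(243, 214, 0.68)]
flap_fa
[... 610 characters left out ...]
      ,   1.        ]]), 'R': array([[ 0.0251816 , -0.99967814,  0.0030816 ],
       [-0.98281794, -0.02532049, -0.18283263],
       [ 0.18285181,  0.00157536, -0.98313922]]), 't': array([  60.27525788,  575.40392053, 1139.78315139])}
tray []
flap_far_edge [(278, 172, 0.79), (198, 160, 0.59), (273, 226, 0.31)]
flap_left_edge [(247, 195, 0.97), (304, 196, 0.29)]
flap_near_edge [(275, 226, 0.84), (246, 124, 0.32)]
flap_right_edge [(304, 195, 0.84), (278, 223, 0.25)]
cup [(398, 243, 0.56)]
pad [(111, 254, 0.96), (144, 177, 0.79), (168, 290, 0.76), (175, 236, 0.6), (404, 183, 0.22)]
knob1 [(397, 249, 0.44)]
jar [(197, 161, 0.7)]
spool [(243, 120, 0.91), (278, 197, 0.71)]
driver [(311, 107, 0.9)]
```

```bash
python3 - <<'E'
import cv2
a=cv2.imread("pics/top0.png")[80:330,70:450]; cv2.imwrite("pics/t1.png",cv2.resize(a,None,fx=2.1,fy=2.1,interpolation=cv2.INTER_CUBIC))
a=cv2.imread("pics/scene0.png")[120:320,70:420]; cv2.imwrite("pics/s1.png",cv2.resize(a,None,fx=2.2,fy=2.2,interpolation=cv2.INTER_CUBIC))
E
```

```text
(no output)
```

View pics/t1.png

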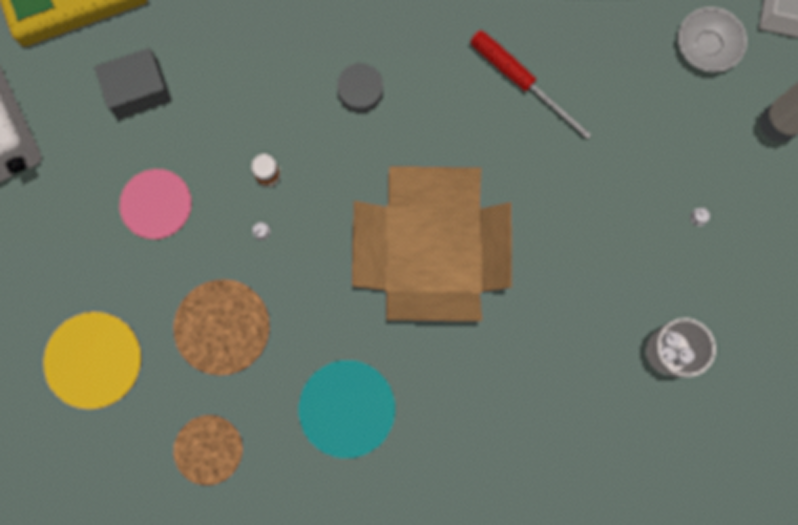

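View pics/s1.png

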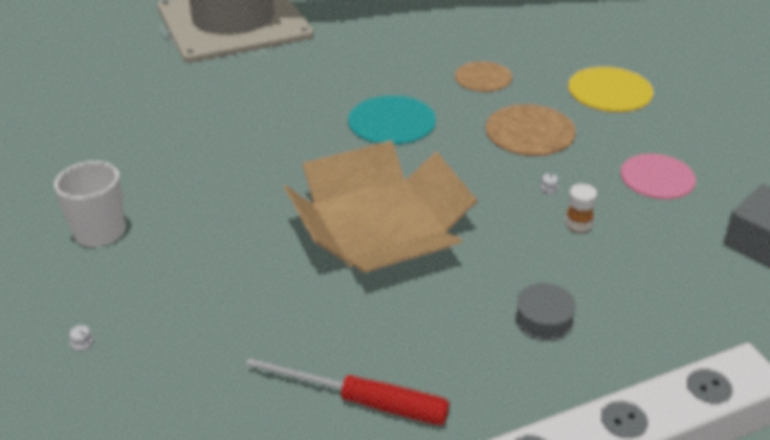

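The top view (crop 2.1×, offset 70,80) shows:
- **Tray:** at about (277,198).
- **Cup:** rim at (397,245).
- **Loose knobs:** one at (194,190), beside the jar at (196,159), and one at (404,182).
- **Spool and driver:** the spool is at (241,121) and the driver at (311,107).

Pad candidates are large cork (176,236), small cork (169,294), teal (235,274), yellow (114,251) and pink (144,177). I choose the large cork one.

```bash
cat > h.py <<'E'
from cell import ctrl, viewer
import numpy as np, cv2
from scipy.spatial.transform import Rotation as Ro
def w(cam,u,v,z):
    c=viewer.camera_info(cam); d=c['R'].T@np.linalg.solve(c['K'],[u,v,1.]); o=-c['R'].T@c['t']
    return (o+d*(z-o[2])/d[2]).round(1)
def px(cam,X):
    c=viewer.camera_info(cam); p=c['K']@(c['R']@np.array(X,float)+c['t']); return p[:2]/p[2]
def plan(pos,rpy,cur=None):
    "split of the move to pos (mm), rpy (rad) into tool-frame units (50 mm, 6 deg); straight: turn first shown apart"
    s=ctrl.read_state() if cur is None else cur
    R=Ro.from_euler('xyz',s['tool_rot']); T=Ro.from_euler('xyz',rpy)
    return (R.inv().apply(np.array(pos)-s['eef_pos'])/50).round(3),(np.degrees((R.inv()*T).as_rotvec())/6).round(3)
E
cat > /tmp/a.py <<'E'
from h import *
t=lambda x,y,z:w("top",70+x/2.1,80+y/2.1,z)
s=lambda x,y,z:w("scene",70+x/2.2,120+y/2.2,z)
print("base corners",t(388,208,14),t(480,205,14),t(481,291,14),t(387,291,14), "scene c",s(380,215,14))
print("cup rim",t(686,347,75),"scene rim",s(90,180,75))
print("knobA",t(261,230,10),s(550,184,8),"knobB",t(701,215,10),s(81,337,8))
print("pad",t(222,327,4),s(531,129,4),"edges",t(174,327,4),t(270,327,4))
print("jar",t(264,160,50),"spool",t(360,80,25),s(546,303,25))
print("flap edge far",[t(435,168,z) for z in(30,40,50)],"near",[t(433,321,z) for z in (30,40,50)],"left",[t(353,247,z) for z in (30,40,50)],"right",[t(511,247,z) for z in(30,40,50)])
im=cv2.imread("pics/top0.png"); cv2.imwrite("pics/full.png",im)
E
python3 /tmp/a.py
```

```text
base corners [621.3  76.8  14. ] [628.2 -39.9  14. ] [518.3 -42.   14. ] [515.3  75.3  14. ] scene c [569.6  20.5  14. ]
cup rim [ 450.1 -277.4   75. ] scene rim [ 454.6 -275.9   75. ]
knobA [589.6 236.8  10. ] [590.7 235.7   8. ] knobB [ 623.4 -321.4   10. ] [ 620.9 -321.5    8. ]
pad [466.1 280.3   4. ] [470.8 278.6   4. ] edges [464.6 340.2   4. ] [467.6 220.3   4. ]
jar [670.4 232.   50. ] spool [786.6 117.   25. ] [780.8 115.3  25. ]
flap edge far [array([671. ,  18.8,  30. ]), array([668.3,  19.2,  40. ]), array([665.7,  19.7,  50. ])] near [array([477.7,  18. ,  30. ]), array([476.6,  18.5,  40. ]), array([475.6,  18.9,  50. ])] left [array([567.2, 118.9,  30. ]), array([565.4, 118.5,  40. ]), array([563.6, 118.1,  50. ])] right [array([572.2, -77.3,  30. ]), array([570.4, -76. ,  40. ]), array([568.6, -74.8,  50. ])]
```

View pics/top0.png

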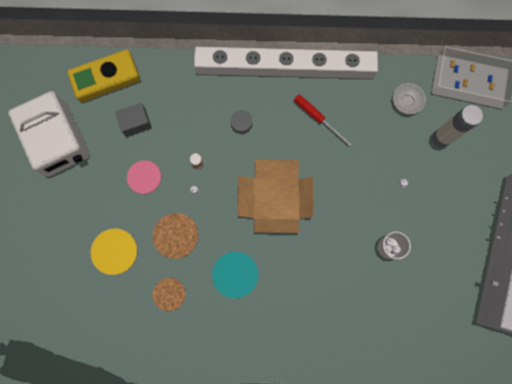

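I take the large cork pad (crop 222,327): 120 mm across by measurement, against 87 mm for the small one. The tray centre is about (570,18) with yaw about 1.5°, the cup is at (452,-277), and the two loose knobs are at (590,237) and (622,-321). I'll turn the tool first.

Emit:
apply_moves --series '[[[0,0,0,0,0,-0.545],[0,0,0,0,0,-0.545],[0,0,0,0,0,-0.545],[0,0,0,0,0,-0.545],[0,0,0,0,0,-0.545]]]' --claw -1

```text
clock: 1.82
eef_pos: [166.3, 628.3, 201.2]
tool_rot: [-3.142, 0.0, 1.599]
force: [0.7, -0.2, -0.1]
width: 0.3
```

Emit:
apply_moves --series '[[[-0.95,0.8,0,0,0,0],[-0.95,0.8,0,0,0,0],[-0.95,0.8,0,0,0,0],[-0.95,0.8,0,0,0,0],[-0.95,0.8,0,0,0,0]]]'

```text
clock: 2.45
eef_pos: [373.9, 394.8, 201.5]
tool_rot: [3.141, -0.001, 1.597]
force: [0.4, 0.7, 0.2]
width: 0.1
```

Emit:
apply_moves --series '[[[-0.95,0.8,0,0,0,0],[-0.95,0.8,0,0,0,0],[-0.95,0.8,0,0,0,0],[-0.95,0.8,0,0,0,0],[0,0,0,0,0,0]]]'

```text
clock: 3.08
eef_pos: [541.6, 203.8, 201.2]
tool_rot: [3.139, 0.003, 1.587]
force: [-0.2, 0.2, 0.6]
width: 0.1
```

```bash
python3 - <<'E'
from h import *
s=ctrl.read_state(); print(s['clock'],s['qpos'].round(3),s['eef_pos'],s['tool_rot'],s['force'])
print(plan([570,152,150],[np.pi,0,1.597]))
E
```

```text
3.075 [-0.401  0.524 -0.016  1.723  0.016  0.894  1.162] [541.55181233 203.82390462 201.1761558 ] [3.13908884 0.00334905 1.5867434 ] [-0.18999197  0.17713203  0.55847492]
(array([-1.042,  0.55 ,  1.028]), array([ 0.024,  0.032, -0.098]))
```

Emit:
apply_moves --series '[[[-0.52,0.27,0.9,0,0,-0.05],[-0.52,0.28,0.9,0,0,-0.05],[0,0,0.9,0,0,0],[0,0,0.9,0,0,0],[0,0,0.2,0,0,0]]]'

```text
clock: 3.7
eef_pos: [563.8, 159.6, 8.7]
tool_rot: [-3.136, 0.001, 1.609]
force: [0.2, 0.2, -0.4]
width: 0.2
```

```bash
python3 - <<'E'
from h import *
s=ctrl.read_state(); print(s['clock'],s['qpos'].round(3),s['eef_pos'],s['tool_rot'],s['force'])
im=viewer.get_image("scene")[130:280,170:390]; cv2.imwrite("pics/s2.png",cv2.resize(im,None,fx=3.5,fy=3.5,interpolation=cv2.INTER_CUBIC))
E
```

```text
3.7 [-0.31   0.805 -0.022  1.833  0.03   0.51   1.257] [563.84795174 159.63555464   8.65954521] [-3.13602705e+00  9.20746417e-04  1.60879373e+00] [ 0.16627455  0.19907317 -0.35001743]
```

View pics/s2.png

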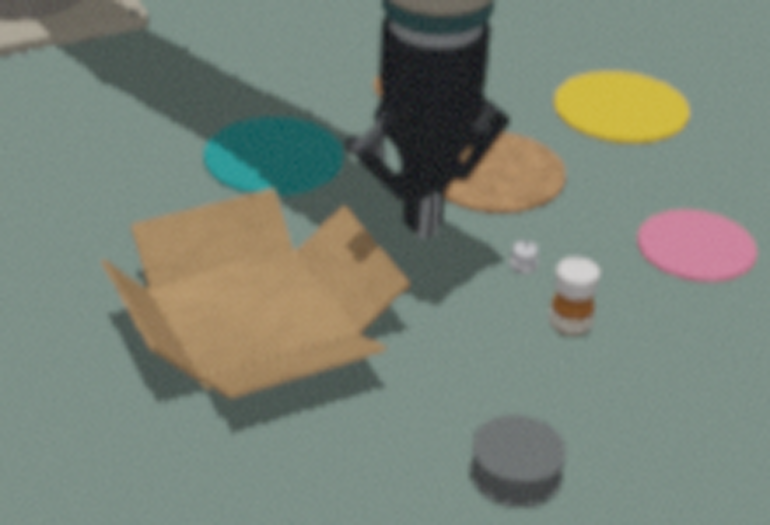

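The fingers stand outside the left flap edge, at picture (425,235). The path to it is clear, so I push in and up.

Emit:
apply_moves --series '[[[-0.4,0,0,0,0,0],[-0.16,0.1,0.04,0,0,0],[-0.16,0,-0.28,0,0,0],[-0.2,0,-0.26,0,0,0],[-0.2,0,-0.2,0,0,0]]]'

```text
clock: 4.38
eef_pos: [574.3, 103.1, 48.0]
tool_rot: [3.14, -0.0, 1.608]
force: [0.5, -0.8, -0.1]
width: -0.3
```

Emit:
apply_moves --series '[[[-0.1,0,0,0,0,0],[-0.04,0,0,0,0,0],[-0.04,0,0,0,0,0],[-0.02,0,0,0,0,0],[0,0,0,0,0,0]]]'

```text
clock: 5.0
eef_pos: [573.8, 93.8, 45.9]
tool_rot: [-3.141, 0.0, 1.608]
force: [0.1, 0.6, -0.4]
width: 0.3
```

```bash
python3 - <<'E'
from h import *
s=ctrl.read_state(); print(s['clock'],s['eef_pos'],s['tool_rot'],s['force'])
im=viewer.get_image("scene")[130:280,170:390]; cv2.imwrite("pics/s3.png",cv2.resize(im,None,fx=3.5,fy=3.5,interpolation=cv2.INTER_CUBIC))
E
```

```text
5.0 [573.7615866   93.79166489  45.8773461 ] [-3.14099302e+00  6.21097799e-06  1.60813759e+00] [ 0.06901358  0.62311576 -0.43596856]
```

View pics/s3.png

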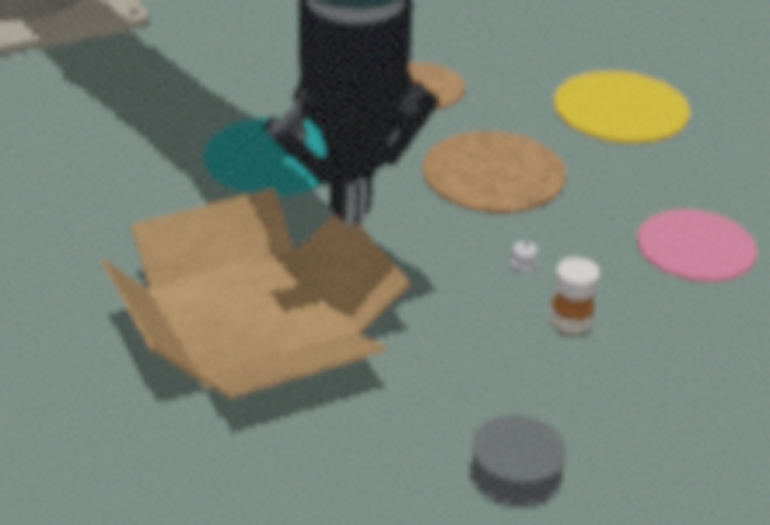

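```bash
python3 - <<'E'
from h import *
o=[170,130]
P=lambda X:((px("scene",X)-o)*3.5).round()
print("tcp",P([574,94,46]))
def T(x,y,z,c=(570,18),a=.026): return [c[0]+x*np.cos(a)-y*np.sin(a),c[1]+x*np.sin(a)+y*np.cos(a),z]
print("base",[P(T(x,y,14)) for x in(-55,55) for y in(-60,60)])
for th in(.6,.9,1.2,1.4,1.57): print(th,[P(T(x,60+50*np.cos(th),14+50*np.sin(th))) for x in(-53,53)],[P(T(x,-60-50*np.cos(th),14+50*np.sin(th))) for x in(-53,53)])
E
```

```text
tcp [350. 251.]
base [array([147., 288.]), array([294., 246.]), array([204., 378.]), array([360., 330.])]
0.6 [array([344., 204.]), array([411., 282.])] [array([ 91., 273.]), array([143., 362.])]
0.9 [array([333., 196.]), array([399., 273.])] [array([104., 258.]), array([157., 345.])]
1.2 [array([317., 192.]), array([383., 269.])] [array([120., 245.]), array([174., 331.])]
1.4 [array([306., 192.]), array([371., 270.])] [array([133., 238.]), array([188., 324.])]
1.57 [array([295., 194.]), array([361., 272.])] [array([144., 234.]), array([200., 319.])]
```

```bash
python3 - <<'E'
from h import *
a=viewer.get_image("scene")[165:235,230:310]; b=viewer.get_image("top")[140:250,200:340]
a=cv2.resize(a,(400,350),interpolation=cv2.INTER_CUBIC); b=cv2.resize(b,(400,314),interpolation=cv2.INTER_CUBIC)
b=cv2.copyMakeBorder(b,0,36,0,0,0); cv2.imwrite("pics/z4.png",np.clip(np.hstack([a,b])*1.5,0,255))
print(px("top",[574,94,46]),px("top",[574,160,9]))
E
```

```text
[247.63936296 194.16480705] [222.96319006 196.07796343][ WARN:0@1.836] global loadsave.cpp:1063 imwrite_ Unsupported depth image for selected encoder is fallbacked to CV_8U.
```

View pics/z4.png

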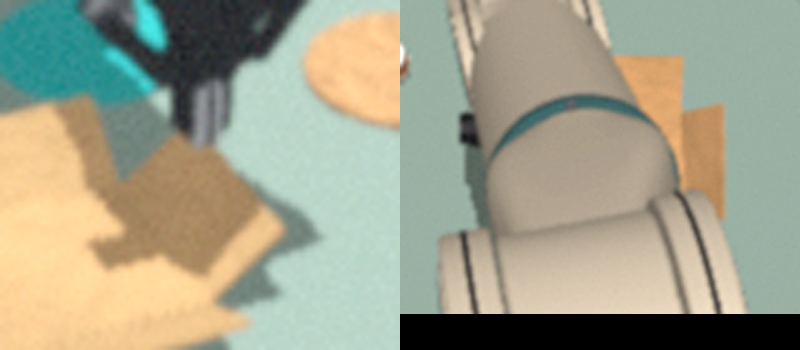

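```bash
python3 - <<'E'
from h import *
P=lambda X:((px("scene",X)-[170,130])*3.5).round()
print(P([563.8,159.6,8.7]),P([563.8,159.6,18.7]),P([574,94,46]),P([574,94,66]), P([574,94,60]))
c=viewer.camera_info("scene");print(-c['R'].T@c['t'])
s=ctrl.read_state(); print(s['eef_pos'],s['force'])
E
```

```text
[421. 262.] [421. 251.] [350. 251.] [350. 228.] [350. 235.]
[1342.13693597 -285.60392343  685.04527172]
[573.92826519  93.85655497  46.08217384] [-0.86941361 -0.85685839 -0.28826846]
```

The visible fingertip sits about 20 mm higher than the TCP reading suggests, and the flap has not moved. I'll check the tip height against the bench with a gentle touch.

Emit:
apply_moves --series '[[[0,0,-0.6,0,0,0],[0.7,0,0,0,0,0],[0.7,0,0.2,0,0,0],[0,0,0.9,0,0,0],[0,0,0.2,0,0,0]]]'

```text
clock: 5.78
eef_pos: [569.0, 163.3, 8.9]
tool_rot: [-3.137, 0.002, 1.609]
force: [-0.2, -0.7, -0.3]
width: -0.2
```

Emit:
apply_moves --series '[[[0,0,0,0,0,0],[0,0,0.06,0,0,0],[0,0,0.04,0,0,0],[0,0,0.04,0,0,0],[0,0,0,0,0,0]]]'

```text
clock: 6.4
eef_pos: [571.4, 163.6, 4.3]
tool_rot: [3.142, -0.0, 1.608]
force: [-0.2, -0.2, -0.1]
width: 0.2
```

```bash
python3 - <<'E'
from h import *
s=ctrl.read_state(); print(s['eef_pos'],s['force'],s['tool_rot'], ctrl.grip_point_offset)
im=viewer.get_image("scene"); x,y=px("scene",s['eef_pos']);print(x,y)
a=im[150:230,250:350].copy(); a=cv2.resize(a,None,fx=6,fy=6,interpolation=cv2.INTER_CUBIC)
cv2.drawMarker(a,(int((x-250)*6),int((y-150)*6)),(0,0,255))
cv2.imwrite("pics/z5.png",np.clip(a*1.6,0,255).astype(np.uint8))
E
```

```text
[571.41535631 163.56737032   4.32711156] [-0.23429936 -0.22219417 -0.13719209] [ 3.14151839e+00 -7.11393468e-05  1.60774928e+00] 18.700000000000003
292.7509929715176 207.3128203321394
```

View pics/z5.png

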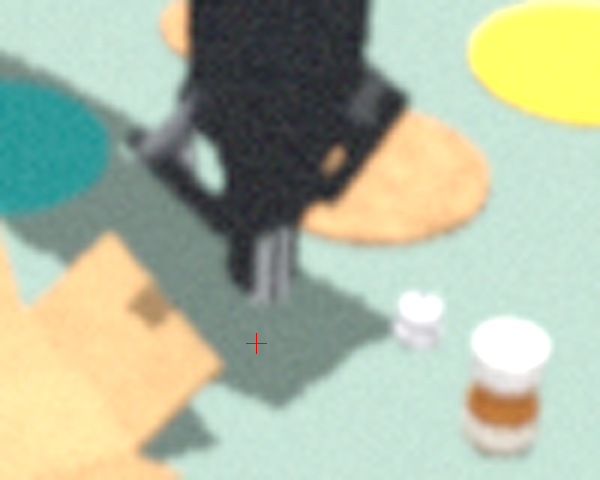

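Emit:
apply_moves --series '[[[0,0,0.08,0,0,0],[0,0,0.06,0,0,0],[0,0,0.06,0,0,0],[0,0,0,0,0,0],[0,0,0,0,0,0]]]'

```text
clock: 7.08
eef_pos: [571.4, 163.6, -5.8]
tool_rot: [-3.142, 0.0, 1.608]
force: [-1.0, 0.3, 0.3]
width: -0.2
```

```bash
python3 - <<'E'
from h import *
s=ctrl.read_state(); print(s['eef_pos'],s['force'],s['tool_rot'])
for p in [(295,200)]:
  for z in (4,14,24,34): print(w("scene",*p,z))
E
```

```text
[571.37964959 163.58398651  -5.84673793] [-0.99876492  0.27746361  0.31726292] [-3.14150619e+00  1.04035455e-05  1.60780576e+00]
[544.5 184.8   4. ]
[556.2 177.9  14. ]
[567.9 171.   24. ]
[579.7 164.1  34. ]
```

Emit:
apply_moves --series '[[[0,0,0.1,0,0,0],[0,0,0.06,0,0,0],[0,0,0,0,0,0],[0,0,0,0,0,0],[0,0,0,0,0,0]]]'

```text
clock: 7.7
eef_pos: [571.5, 163.6, -13.7]
tool_rot: [3.141, -0.0, 1.608]
force: [-0.6, 0.2, 0.6]
width: 0.2
```

Emit:
apply_moves --series '[[[0,0,0.04,0,0,0],[0,0,0,0,0,0],[0,0,0.02,0,0,0],[0,0,0,0,0,0],[0,0,0,0,0,0]]]'

```text
clock: 8.32
eef_pos: [571.4, 163.6, -16.8]
tool_rot: [-3.142, -0.0, 1.608]
force: [-0.1, 0.7, -0.0]
width: 0.0
```

Emit:
apply_moves --series '[[[0,0,0.03,0,0,0],[0,0,0,0,0,0],[0,0,0.03,0,0,0],[0,0,0,0,0,0],[0,0,0,0,0,0]]]'

```text
clock: 8.95
eef_pos: [571.4, 163.6, -19.8]
tool_rot: [-3.141, 0.0, 1.608]
force: [-0.2, 0.8, 0.1]
width: -0.0
```

Emit:
apply_moves --series '[[[0,0,0.03,0,0,0],[0,0,0,0,0,0],[0,0,0,0,0,0],[0,0,0,0,0,0],[0,0,0,0,0,0]]]'

```text
clock: 9.57
eef_pos: [571.4, 163.6, -21.3]
tool_rot: [3.142, -0.0, 1.608]
force: [-0.3, 0.2, -0.4]
width: -0.3
```

Emit:
apply_moves --series '[[[0,0,0.03,0,0,0],[0,0,0,0,0,0],[0,0,0,0,0,0],[0,0,0,0,0,0],[0,0,0,0,0,0]]]'

```text
clock: 10.2
eef_pos: [571.4, 163.6, -22.8]
tool_rot: [3.142, -0.0, 1.608]
force: [0.3, -0.5, -0.2]
width: -0.0
```

Emit:
apply_moves --series '[[[0,0,0.03,0,0,0],[0,0,0,0,0,0],[0,0,0,0,0,0],[0,0,0,0,0,0],[0,0,0,0,0,0]]]'

```text
clock: 10.82
eef_pos: [571.4, 163.6, -24.3]
tool_rot: [3.142, -0.0, 1.608]
force: [0.5, 0.3, -0.1]
width: 0.0
```

```bash
python3 - <<'E'
from h import *
s=ctrl.read_state(); print(s['eef_pos'],s['force'])
im=viewer.get_image("scene"); x,y=px("scene",s['eef_pos']);print(x,y)
a=im[150:230,250:350].copy(); a=cv2.resize(a,None,fx=6,fy=6,interpolation=cv2.INTER_CUBIC)
cv2.drawMarker(a,(int((x-250)*6),int((y-150)*6)),(0,0,255))
cv2.imwrite("pics/z6.png",np.clip(a*1.6,0,255).astype(np.uint8))
E
```

```text
[571.43131764 163.59294142 -24.27319697] [ 0.51131724  0.34612857 -0.13601371]
292.2064096547455 215.7108666399879
```

View pics/z6.png

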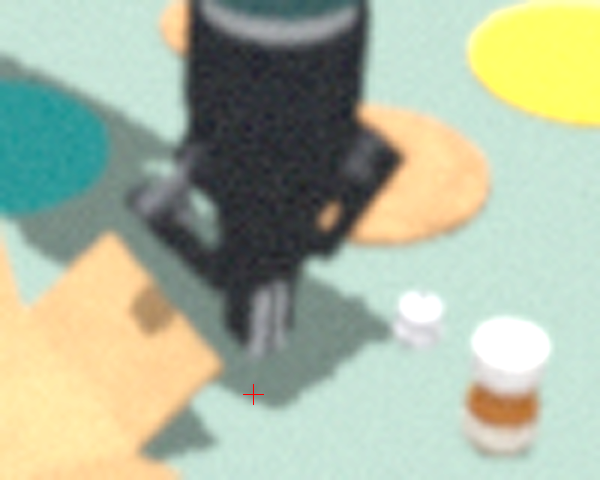

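Emit:
apply_moves --series '[[[0,0,0.02,0,0,0],[0,0,0,0,0,0],[0,0,0,0,0,0],[0,0,0,0,0,0],[0,0,0,0,0,0]]]'

```text
clock: 11.5
eef_pos: [571.4, 163.6, -25.3]
tool_rot: [-3.142, -0.0, 1.608]
force: [-0.4, 0.0, -0.3]
width: -0.3
```

Emit:
apply_moves --series '[[[0,0,0.02,0,0,0],[0,0,0,0,0,0],[0,0,0,0,0,0],[0,0,0,0,0,0],[0,0,0,0,0,0]]]'

```text
clock: 12.12
eef_pos: [571.4, 163.6, -26.3]
tool_rot: [-3.142, -0.0, 1.608]
force: [-1.1, -0.4, 0.6]
width: -0.1
```

Emit:
apply_moves --series '[[[0,0,0.02,0,0,0],[0,0,0,0,0,0],[0,0,0,0,0,0],[0,0,0,0,0,0],[0,0,0,0,0,0]]]'

```text
clock: 12.75
eef_pos: [571.4, 163.6, -27.3]
tool_rot: [-3.142, 0.0, 1.608]
force: [-0.2, 0.2, -0.0]
width: 0.0
```

```bash
python3 - <<'E'
from h import *
for z in (0,2,4,6): print(w("scene",293.7,208.7,z))
E
```

```text
[572.9 165.9   0. ]
[575.2 164.6   2. ]
[577.4 163.3   4. ]
[579.7 161.9   6. ]
```

Emit:
apply_moves --series '[[[0,0,0.02,0,0,0],[0,0,0,0,0,0],[0,0,0,0,0,0],[0,0,0,0,0,0],[0,0,0,0,0,0]]]'

```text
clock: 13.38
eef_pos: [571.4, 163.6, -28.3]
tool_rot: [3.142, -0.0, 1.608]
force: [-0.0, 0.5, -0.4]
width: 0.1
```

Emit:
apply_moves --series '[[[0,0,0.02,0,0,0],[0,0,0,0,0,0],[0,0,0,0,0,0],[0,0,0,0,0,0],[0,0,0,0,0,0]]]'

```text
clock: 14.0
eef_pos: [571.4, 163.6, -29.3]
tool_rot: [3.142, -0.0, 1.608]
force: [-0.3, 0.5, 0.1]
width: 0.0
```

Emit:
apply_moves --series '[[[0,0,0.02,0,0,0],[0,0,0,0,0,0],[0,0,0,0,0,0],[0,0,0,0,0,0],[0,0,0,0,0,0]]]'

```text
clock: 14.62
eef_pos: [571.5, 163.6, -30.0]
tool_rot: [3.141, -0.0, 1.608]
force: [-1.7, -0.3, 5.1]
width: -0.3
```

Contact came at reading z = -29.7, so the true tip height is the reading plus 29.7 mm, while x and y agree with the picture. I push the left flap again with that correction.

Emit:
apply_moves --series '[[[-0.3,0,-0.2,0,0,0],[-0.3,0,0,0,0,0],[-0.16,0,-0.24,0,0,0],[-0.2,0,-0.24,0,0,0],[-0.2,0,-0.2,0,0,0]]]'

```text
clock: 15.25
eef_pos: [573.5, 104.2, 14.4]
tool_rot: [-3.142, 0.0, 1.607]
force: [0.2, 0.9, -1.8]
width: 0.1
```

Emit:
apply_moves --series '[[[-0.2,0,-0.04,0,0,0],[-0.04,0,0,0,0,0],[-0.04,0,0,0,0,0],[-0.04,0,0,0,0,0],[0,0,0,0,0,0]]]'

```text
clock: 15.88
eef_pos: [574.4, 93.2, 15.9]
tool_rot: [3.14, -0.004, 1.61]
force: [-0.3, 7.8, 3.0]
width: -0.2
```

```bash
python3 - <<'E'
from h import *
s=ctrl.read_state(); print(s['eef_pos'],s['force'])
a=viewer.get_image("scene")[140:240,200:320]; cv2.imwrite("pics/z7.png",np.clip(cv2.resize(a,None,fx=5,fy=5,interpolation=cv2.INTER_CUBIC)*1.4,0,255).astype(np.uint8))
def T(x,y,z,c=(570,18),a=.026): return [c[0]+x*np.cos(a)-y*np.sin(a),c[1]+x*np.sin(a)+y*np.cos(a),z]
P=lambda X:((px("scene",X)-[200,140])*5).round().tolist()
for th in(1.0,1.2,1.4,1.57): print(th,[P(T(x,60+50*np.cos(th),14+50*np.sin(th))) for x in(-53,53)])
E
```

```text
[574.4283936   93.24184259  15.88754516] [-0.34355818  7.84118469  3.03378579]
1.0 [[318.0, 227.0], [413.0, 338.0]]
1.2 [[303.0, 224.0], [398.0, 335.0]]
1.4 [[287.0, 224.0], [380.0, 336.0]]
1.57 [[272.0, 227.0], [365.0, 339.0]]
```

View pics/z7.png

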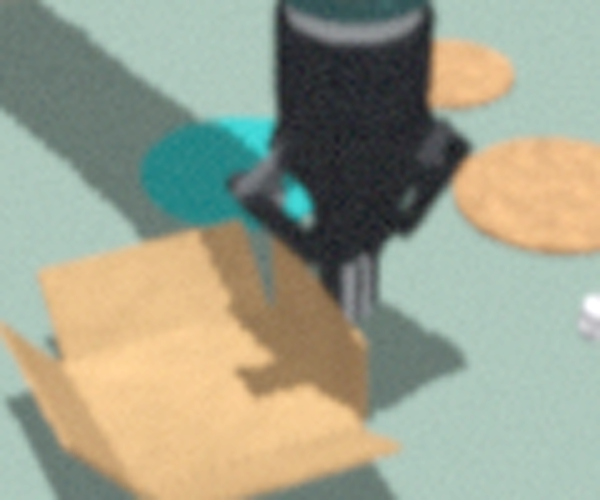

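The left flap stands upright: its edge is at (265,230)-(365,340) in the picture, and the force jumps at the hard stop. Next is the far flap.

Emit:
apply_moves --series '[[[0.4,0,-0.2,0,0,0],[0.2,0.4,-0.4,0,0,0],[0,0.7,-0.4,0,0,0],[0,0.7,0,0,0,0],[0,0.55,0,0,0,0]]]'

```text
clock: 16.55
eef_pos: [691.6, 124.2, 66.1]
tool_rot: [3.141, 0.001, 1.608]
force: [-0.1, -0.1, 0.2]
width: 0.2
```

Emit:
apply_moves --series '[[[-0.7,0,0,0,0,0],[-0.7,0,0,0,0,0],[-0.76,0,0,0,0,0],[0,0,0.9,0,0,0],[0,0,0.8,0,0,0]]]'

```text
clock: 17.18
eef_pos: [694.3, 15.3, -20.1]
tool_rot: [-3.141, 0.001, 1.607]
force: [-0.6, 0.7, 0.4]
width: 0.1
```

Emit:
apply_moves --series '[[[0,0,0,0,0,0],[0,0,0,0,0,0],[0,0,0,0,0,0],[0,0,0,0,0,0],[0,0,0,0,0,0]]]'

```text
clock: 17.8
eef_pos: [694.9, 16.0, -18.4]
tool_rot: [3.14, 0.0, 1.608]
force: [0.4, 0.4, -0.3]
width: 0.2
```

Emit:
apply_moves --series '[[[0,-0.2,0,0,0,0],[0,-0.14,-0.16,0,0,0],[0,-0.16,-0.24,0,0,0],[0,-0.2,-0.24,0,0,0],[0,-0.2,-0.1,0,0,0]]]'

```text
clock: 18.42
eef_pos: [649.1, 14.3, 19.0]
tool_rot: [3.141, 0.0, 1.608]
force: [1.9, 0.7, -0.7]
width: -0.2
```

Emit:
apply_moves --series '[[[0,-0.1,0,0,0,0],[0,-0.06,0,0,0,0],[0,-0.04,0,0,0,0],[0,-0.04,0,0,0,0],[0,0,0,0,0,0]]]'

```text
clock: 19.05
eef_pos: [638.3, 14.0, 17.6]
tool_rot: [3.14, -0.0, 1.608]
force: [3.0, 0.3, -1.4]
width: -0.1
```

Emit:
apply_moves --series '[[[0,-0.04,0,0,0,0],[0,0,0,0,0,0],[0,0,0,0,0,0],[0,0,0,0,0,0],[0,0,0,0,0,0]]]'

```text
clock: 19.68
eef_pos: [638.3, 14.0, 17.8]
tool_rot: [3.136, -0.0, 1.608]
force: [6.5, 0.6, -3.7]
width: -0.3
```

Emit:
apply_moves --series '[[[0,0.5,-0.3,0,0,0],[-0.3,0.2,-0.6,0,0,0],[-0.9,0,0,0,0,0],[-0.9,0,0,0,0,0],[-0.6,0,0,0,0,0]]]'

```text
clock: 20.3
eef_pos: [673.4, -123.0, 62.0]
tool_rot: [-3.138, 0.001, 1.605]
force: [-0.2, 1.0, 0.6]
width: -0.1
```

Emit:
apply_moves --series '[[[0,-0.7,0,0,0,0],[0,-0.7,0,0,0,0],[0,-0.65,0,0,0,0],[0,0,0.9,0,0,0],[0,0,0.72,0,0,0]]]'

```text
clock: 20.92
eef_pos: [571.1, -123.6, -19.3]
tool_rot: [-3.139, -0.0, 1.608]
force: [0.9, -0.4, -0.4]
width: 0.0
```

Emit:
apply_moves --series '[[[0,0,0,0,0,0],[0,0,0,0,0,0],[0,0,0,0,0,0],[0,0,0,0,0,0],[0,0,0,0,0,0]]]'

```text
clock: 21.55
eef_pos: [573.4, -123.7, -17.6]
tool_rot: [3.141, 0.0, 1.608]
force: [0.9, 0.3, -0.4]
width: -0.2
```

Emit:
apply_moves --series '[[[0.26,0,0,0,0,0],[0.24,0,0,0,0,0],[0.2,0,-0.24,0,0,0],[0.2,0,-0.24,0,0,0],[0.2,0,-0.2,0,0,0]]]'

```text
clock: 22.18
eef_pos: [571.4, -68.2, 16.9]
tool_rot: [3.141, 0.001, 1.608]
force: [-0.1, -1.2, -0.8]
width: 0.2
```

Emit:
apply_moves --series '[[[0.1,0,0,0,0,0],[0.06,0,0,0,0,0],[0.04,0,0,0,0,0],[0.04,0,0,0,0,0],[0,0,0,0,0,0]]]'

```text
clock: 22.8
eef_pos: [570.5, -57.3, 15.5]
tool_rot: [-3.141, 0.001, 1.607]
force: [1.0, -2.4, 0.3]
width: 0.2
```

Emit:
apply_moves --series '[[[0.04,0,0,0,0,0],[0,0,0,0,0,0],[0,0,0,0,0,0],[0,0,0,0,0,0],[0,0,0,0,0,0]]]'

```text
clock: 23.42
eef_pos: [570.4, -57.2, 15.5]
tool_rot: [-3.141, 0.002, 1.606]
force: [1.3, -6.6, -0.5]
width: 0.0
```

Emit:
apply_moves --series '[[[-0.4,0,-0.4,0,0,0],[-0.3,-0.3,-0.6,0,0,0],[0,-0.8,0,0,0,0],[0,-0.8,0,0,0,0],[0,-0.5,0,0,0,0]]]'

```text
clock: 24.05
eef_pos: [449.1, -93.3, 65.7]
tool_rot: [-3.139, -0.001, 1.608]
force: [0.3, 0.3, -0.2]
width: 0.1
```

Emit:
apply_moves --series '[[[0.8,0,0,0,0,0],[0.8,0,0,0,0,0],[0.65,0,0,0,0,0],[0,0,0.9,0,0,0],[0,0,0.76,0,0,0]]]'

```text
clock: 24.68
eef_pos: [441.4, 15.3, 3.3]
tool_rot: [-3.124, 0.012, 1.61]
force: [-0.2, -0.2, 0.0]
width: 0.2
```

Emit:
apply_moves --series '[[[0,0,0,0,0,0],[0,0,0,0,0,0],[0,0,0,0,0,0],[0,0,0,0,0,0],[0,0,0,0,0,0]]]'

```text
clock: 25.3
eef_pos: [443.4, 13.7, 5.3]
tool_rot: [-3.128, 0.012, 1.609]
force: [0.1, -0.5, -0.4]
width: 0.4
```

Emit:
apply_moves --series '[[[0,0.16,0.1,0,0,0],[0,0,0.3,0,0,0],[0,0,0.1,0,0,0],[0,0,0,0,0,0],[0,0,0,0,0,0]]]'

```text
clock: 25.92
eef_pos: [451.1, 13.7, -20.2]
tool_rot: [-3.128, 0.012, 1.609]
force: [-0.1, 0.4, 0.7]
width: -0.3
```

```bash
python3 - <<'E'
from h import *
s=ctrl.read_state(); print(s['eef_pos'],s['tool_rot'],s['force'],s['qpos'].round(3))
E
```

```text
[451.12371704  13.68805142 -20.16486981] [-3.1279838   0.01225621  1.60853602] [-0.06499898  0.35206065  0.66625953] [ 0.017  0.777 -0.175  2.194  0.61   0.234  0.901]
```

Emit:
apply_moves --series '[[[0,0.2,0,0,0,0],[0,0.18,-0.2,0,0,0],[0,0.16,-0.24,0,0,0],[0,0.16,-0.2,0,0,0],[0,0.1,-0.1,0,0,0]]]'

```text
clock: 26.55
eef_pos: [492.1, 15.6, 16.9]
tool_rot: [-3.128, 0.012, 1.608]
force: [0.3, -0.2, -1.5]
width: 0.0
```

Emit:
apply_moves --series '[[[0,0.08,0,0,0,0],[0,0.06,0,0,0,0],[0,0.04,0,0,0,0],[0,0.04,0,0,0,0],[0,0,0,0,0,0]]]'

```text
clock: 27.18
eef_pos: [501.8, 15.9, 15.9]
tool_rot: [-3.127, 0.013, 1.609]
force: [-2.0, 0.4, 0.8]
width: -0.3
```

Emit:
apply_moves --series '[[[0,0.04,0,0,0,0],[0,0,0,0,0,0],[0,0,0,0,0,0],[0,0,0,0,0,0],[0,0,0,0,0,0]]]'

```text
clock: 27.8
eef_pos: [501.9, 15.9, 15.9]
tool_rot: [-3.124, 0.013, 1.609]
force: [-5.7, -0.5, 3.0]
width: -0.3
```

All four flaps were pushed to their stops, which puts the tray centre at (570,18). For the pour I need a side grasp, so I'll fit a simple kinematic model from the logged states to check what is reachable.

```bash
cat > kin.py <<'E'
import numpy as np
from itertools import product
from scipy.optimize import least_squares
from scipy.spatial.transform import Rotation as Ro
D=[([-1.3778,.6293,.0384,1.5184,-.027,.9963,-.02],[166.1,627.7,200.3],[np.pi,.0019,1.312]),
([-.401,.524,-.016,1.723,.016,.894,1.162],[541.55,203.8,201.2],[3.139,.0033,1.5867]),
([-.31,.805,-.022,1.833,.03,.51,1.257],[563.85,159.6,8.66],[-3.136,.0009,1.6088]),
([.017,.777,-.175,2.194,.61,.234,.901],[451.1,13.7,-20.2],[-3.128,.0122,1.6085])]
E=lambda a,t:Ro.from_euler(a,t)
def fk(q,S,L):
    h,L1,L2,L3,c=L; s1,s3,s5,s7=S
    A=E('z',s1*q[0])*E('y',q[1])*E('z',s3*q[2]); B=A*E('y',q[3])*E('z',s5*q[4]); C=B*E('y',q[5])
    p=np.array([0,0,h])+A.apply([0,0,L1])+B.apply([0,0,L2])+C.apply([0,0,L3])
    return p,C*E('z',s7*q[6]+c)
E
cat > /tmp/f.py <<'E'
from kin import *
best=[]
for S in product((1,-1),repeat=4):
  for c0 in (0,np.pi):
    f=lambda L:np.concatenate([np.r_[fk(q,S,L)[0]-p,300*(fk(q,S,L)[1].inv()*E('xyz',r)).as_rotvec()] for q,p,r in D]+[[(L[3]-300)*.01]])
    r=least_squares(f,[280,500,400,300,c0]); best.append((r.cost,S,r.x.round(3).tolist()))
for b in sorted(best)[:3]: print(b)
E
PYTHONPATH=. python3 /tmp/f.py
```

```text
(np.float64(1254.8754951203227), (-1, -1, -1, -1), [1668.029, 589.165, 362.356, 1750.467, 3.142])
(np.float64(6750.711671504101), (-1, 1, -1, -1), [-332.654, 540.133, 392.705, -313.69, 3.079])
(np.float64(6750.711671504282), (-1, 1, -1, -1), [-332.654, 540.133, 392.705, -313.69, 3.079])
```

Emit:
apply_moves --series '[[[0,-0.4,-0.2,0,0,0],[0,-0.2,-0.9,0,0,0],[0,0,-1,0,0,0],[0,0,-1,0,0,0],[0,0,-0.8,0,0,0]]]'

```text
clock: 28.42
eef_pos: [478.2, 17.9, 213.9]
tool_rot: [-3.131, 0.012, 1.609]
force: [0.7, -0.4, -0.1]
width: -0.0
```

Emit:
apply_moves --series '[[[0,0,0,0,0,1],[0,0,0,0,0,1],[0,0,0,0,0,1],[0,0,0,0,0,1],[0,0,0,0,0,1]]]' --claw 1

```text
clock: 29.05
eef_pos: [477.8, 17.7, 211.8]
tool_rot: [-3.137, 0.016, 1.082]
force: [-0.0, 0.2, -0.2]
width: 85.5
```

Emit:
apply_moves --series '[[[0,0,0,0,0,1],[0,0,0,0,0,1],[0,0,0,0,0,1],[0,0,0,0,0,1],[0,0,0,0,0,1]]]'

```text
clock: 29.68
eef_pos: [477.8, 17.8, 211.8]
tool_rot: [3.137, 0.016, 0.558]
force: [0.3, -0.1, -0.2]
width: 85.8
```

Emit:
apply_moves --series '[[[0,0,0,0,0,1],[0,0,0,0,0,1],[0,0,0,0,0,1],[0,0,0,0,0,1],[0,0,0,0,0,1]]]'

```text
clock: 30.3
eef_pos: [477.8, 17.7, 211.8]
tool_rot: [3.129, 0.012, 0.035]
force: [-0.6, -0.0, 0.4]
width: 85.5
```

Emit:
apply_moves --series '[[[0,0.56,0,0,0,0],[0,0.56,0,0,0,0],[0,0.56,0,0,0,0],[0,0.56,0,0,0,0],[0,0.56,0,0,0,0]]]'

```text
clock: 30.92
eef_pos: [483.1, -123.3, 213.5]
tool_rot: [3.129, 0.012, 0.038]
force: [0.1, -0.2, 0.6]
width: 85.3
```

```bash
python3 - <<'E'
from h import *
s=ctrl.read_state(); print([s[k].round(4).tolist() for k in('qpos','eef_pos','tool_rot')])
E
```

```text
[[0.2611, 0.4028, -0.1097, 1.9065, 0.0773, 0.845, 0.1468], [483.1083, -123.3351, 213.5289], [3.1288, 0.0118, 0.0384]]
```

Emit:
apply_moves --series '[[[0,0,0,-0.83,0,0],[0,0,0,-0.83,0,0],[0,0,0,-0.83,0,0],[0,0,0,-0.83,0,0],[0,0,0,-0.83,0,0]]]'

```text
clock: 31.55
eef_pos: [483.4, -121.8, 213.6]
tool_rot: [2.693, 0.011, 0.039]
force: [-0.0, 0.2, -1.3]
width: 85.9
```

```bash
python3 - <<'E'
from h import *
s=ctrl.read_state(); print([s[k].round(4).tolist() for k in('qpos','eef_pos','tool_rot')])
E
```

```text
[[-0.2246, 0.4297, 0.1071, 2.0035, 0.5511, 0.8428, -0.4832], [483.3854, -121.8147, 213.6416], [2.6927, 0.0111, 0.0391]]
```

Emit:
apply_moves --series '[[[0,0,0,-0.83,0,0],[0,0,0,-0.83,0,0],[0,0,0,-0.83,0,0],[0,0,0,-0.83,0,0],[0,0,0,-0.83,0,0]]]'

```text
clock: 32.17
eef_pos: [483.4, -121.3, 213.1]
tool_rot: [2.259, 0.012, 0.04]
force: [0.2, -0.7, -0.4]
width: 85.7
```

```bash
python3 - <<'E'
from h import *
s=ctrl.read_state(); print([s[k].round(4).tolist() for k in('qpos','eef_pos','tool_rot')])
E
```

```text
[[-0.5706, 0.634, 0.2492, 2.0389, 0.8349, 1.0104, -0.9509], [483.3993, -121.2789, 213.0525], [2.2593, 0.0118, 0.0398]]
```

```bash
python3 - <<'E'
from h import *
s=ctrl.read_state(); p=s['eef_pos']; R=Ro.from_euler('xyz',s['tool_rot']).as_matrix()
im=viewer.get_image("scene"); o=np.array([150,80]); k=5
a=np.clip(cv2.resize(im[80:200,150:300],None,fx=k,fy=k,interpolation=cv2.INTER_CUBIC)*1.4,0,255).astype(np.uint8)
for X,c in ((p+[0,0,29.7],(0,0,255)),(p-29.7*R[:,2],(0,255,0))):
    for sx in (-42.5,0,42.5):
        u=(px("scene",X-13*R[:,2]+sx*R[:,0])-o)*k; cv2.drawMarker(a,tuple(int(v) for v in u),c,0,12,2)
cv2.imwrite("pics/z8.png",a)
for n in("scene","top"):
    print([(round(d['location'][0]*512),round(d['location'][1]*384),round(d['score'],2)) for d in viewer.find_in(n,"cup")][:2])
E
```

```text
[(111, 211, 0.72)]
[(396, 245, 0.79), (175, 234, 0.37)]
```

View pics/z8.png

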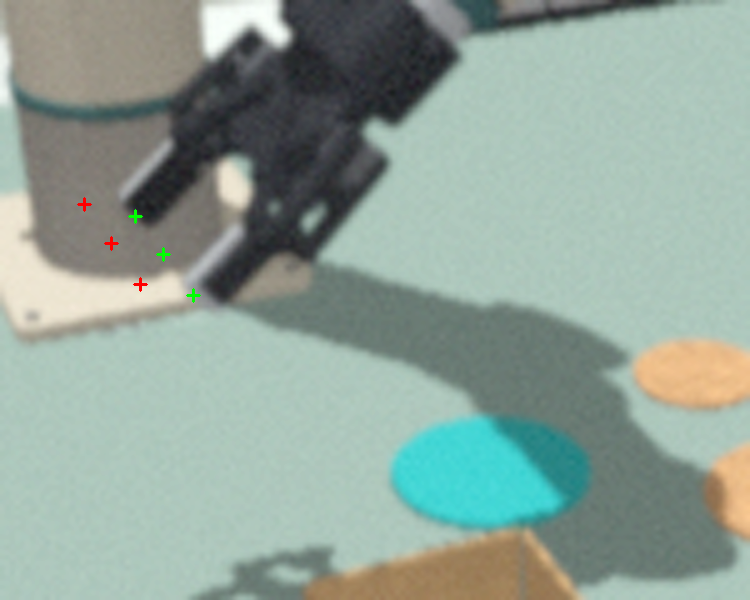

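The green marks (bias along the tool axis) fall on the fingertips at (135,215) and (193,295). So the true tip is the reading minus 29.7 mm along tool z, and I'll plan the cup grasp with that.

```bash
cat >> h.py <<'E'
BACK=58.
def gp(back=BACK):
    s=ctrl.read_state(); R=Ro.from_euler('xyz',s['tool_rot']).as_matrix(); return s['eef_pos']-back*R[:,2],R
def togrip(g,back=BACK):
    "tool-frame shift units bringing the grip point to g, orientation kept"
    p,R=gp(back); return (R.T@(np.array(g)-p)/50).round(3)
E
python3 - <<'E'
from h import *
p,R=gp(); z=R[:,2]; print(p,R.round(3).tolist())
g=np.array([451.5,-277+4,50]); print("pre",togrip(g-110*z),"final",togrip(g)-togrip(g-110*z))
E
```

```text
[481.59343607 -76.1656812  249.15090641] [[0.999, 0.038, 0.022], [0.041, -0.636, -0.771], [-0.015, 0.771, -0.637]]
pre [-0.703 -0.589  3.357] final [0.  0.  2.2]
```

Emit:
apply_moves --series '[[[-0.175,-0.147,0.84,0,0,0],[-0.175,-0.147,0.84,0,0,0],[-0.175,-0.147,0.84,0,0,0],[-0.178,-0.148,0.84,0,0,0],[0,0,0,0,0,0]]]'

```text
clock: 32.95
eef_pos: [447.3, -237.3, 83.8]
tool_rot: [2.259, 0.017, 0.033]
force: [-0.2, -0.1, 0.4]
width: 85.5
```

```bash
python3 - <<'E'
from h import *
s=ctrl.read_state(); print(s['qpos'].round(2),s['tool_rot']);print(gp()[0],togrip([451.5,-273,50]))
E
```

```text
[-0.46  0.9   0.41  2.24  1.25  0.59 -1.37] [2.25879769 0.01726155 0.03349329]
[ 446.43091863 -192.50294408  120.59462989] [ 0.072 -0.066  2.142]
```

Emit:
apply_moves --series '[[[0.036,-0.033,0.6,0,0,0],[0.036,-0.033,0.6,0,0,0],[0,0,0.5,0,0,0],[0,0,0.44,0,0,0],[0,0,0,0,0,0]]]'

```text
clock: 33.58
eef_pos: [455.9, -315.6, 14.1]
tool_rot: [2.26, 0.012, 0.037]
force: [0.2, 0.5, 1.5]
width: 85.3
```

```bash
python3 - <<'E'
from h import *
s=ctrl.read_state(); print(s['qpos'].round(2),s['tool_rot'],s['force']);print(gp()[0],togrip([451.5,-273,50]))
a=viewer.get_image("scene")[150:270,50:200]; cv2.imwrite("pics/z9.png",np.clip(cv2.resize(a,None,fx=5,fy=5,interpolation=cv2.INTER_CUBIC)*1.4,0,255).astype(np.uint8))
E
```

```text
[-0.33  1.09  0.47  2.21  1.66  0.47 -1.73] [2.26036945 0.01204887 0.0366079 ] [0.1642292  0.49150211 1.47405981]
[ 454.72397622 -270.91176035   50.95333336] [-0.066  0.01   0.043]
```

View pics/z9.png

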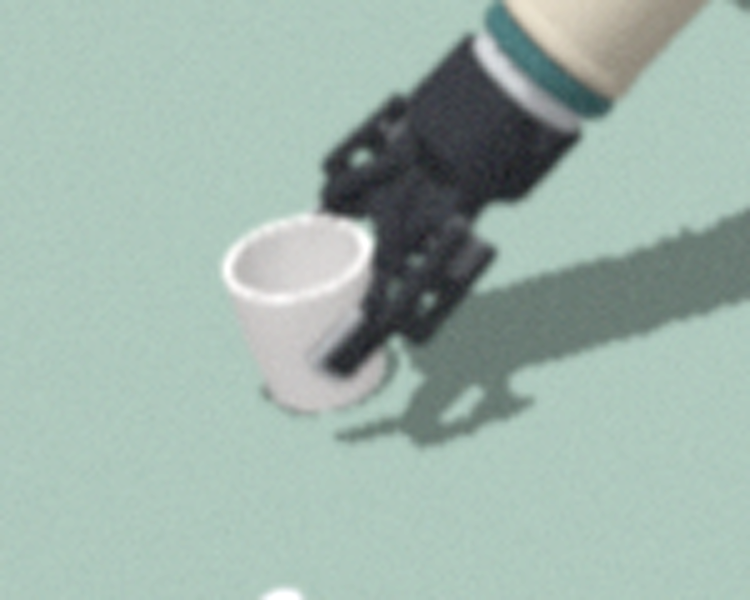

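The fingers straddle the cup, with a tip at picture (335,365), and the rim is close to the gripper body. I advance 3 mm, close, and lift slightly.

Emit:
apply_moves --series '[[[-0.06,0,0.06,0,0,0],[0,0,0,0,0,0],[0,0,0,0,0,0],[0,0,0,0,0,0],[0,0,0,0,0,0]]]'

```text
clock: 34.25
eef_pos: [452.2, -317.2, 11.7]
tool_rot: [2.26, 0.014, 0.038]
force: [-0.8, -0.6, 0.0]
width: 85.5
```

Emit:
apply_moves --series '[[[0,0,0,0,0,0],[0,0,0,0,0,0],[0,0,0,0,0,0],[0,0,0,0,0,0],[0,0,0,0,0,0]]]' --claw -1

```text
clock: 34.88
eef_pos: [451.9, -317.9, 12.2]
tool_rot: [2.259, 0.014, 0.037]
force: [-1.3, 0.6, 5.6]
width: 65.7
```

Emit:
apply_moves --series '[[[0,0,0,0,0,0],[0,0.2,-0.16,0,0,0],[0,0.2,-0.16,0,0,0],[0,0,0,0,0,0],[0,0,0,0,0,0]]]'

```text
clock: 35.5
eef_pos: [452.7, -317.0, 36.2]
tool_rot: [2.262, 0.014, 0.039]
force: [-0.6, -0.7, -1.7]
width: 65.3
```

```bash
python3 - <<'E'
from h import *
s=ctrl.read_state(); print(s['qpos'].round(2),s['tool_rot'],s['force'],s['width']);print(gp()[0])
a=viewer.get_image("scene")[150:270,50:200]; cv2.imwrite("pics/z10.png",np.clip(cv2.resize(a,None,fx=5,fy=5,interpolation=cv2.INTER_CUBIC)*1.4,0,255).astype(np.uint8))
E
```

```text
[-0.34  1.04  0.5   2.23  1.64  0.45 -1.67] [2.26189822 0.0143718  0.03858262] [-0.60066049 -0.66652015 -1.69717318] 65.31411969649488
[ 451.54924752 -272.33441648   73.16999126]
```

View pics/z10.png

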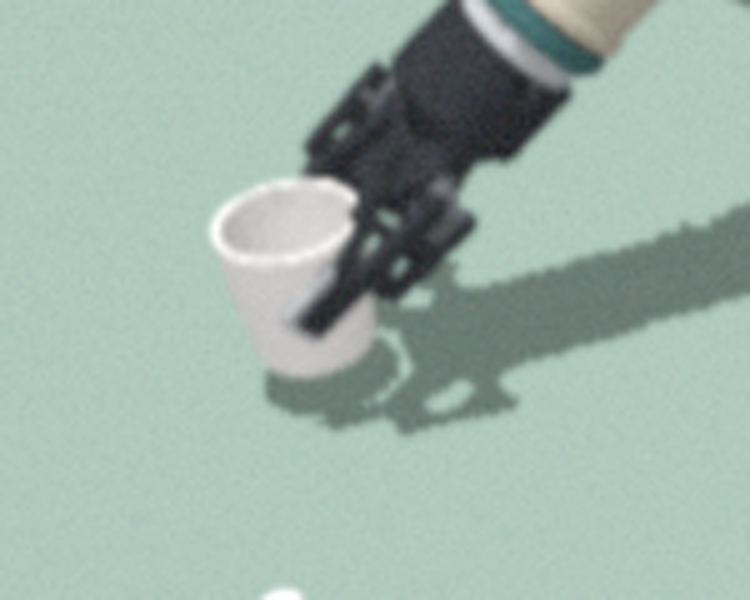

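The cup is held (width 65 mm) and lifted. Now I raise it and carry it over the tray.

Emit:
apply_moves --series '[[[0,0.6,-0.48,0,0,0],[0,0.6,-0.48,0,0,0],[0,0.5,-0.45,0,0,0],[0,0,0,-0.9,0,0],[0,0,0,-0.9,0,0]]]'

```text
clock: 36.17
eef_pos: [454.8, -316.9, 147.8]
tool_rot: [2.071, 0.011, 0.038]
force: [-0.4, -0.0, -2.6]
width: 65.4
```

Emit:
apply_moves --series '[[[0,0,0,-1,0,0],[0,0,0,-1,0,0],[0,0,0,-1,0,0],[0,0,0,0,0,0],[0,0,0,0,0,0]]]'

```text
clock: 36.8
eef_pos: [453.8, -317.8, 148.2]
tool_rot: [1.758, 0.014, 0.037]
force: [-0.8, -0.4, -0.5]
width: 65.0
```

```bash
python3 - <<'E'
from h import *
s=ctrl.read_state(); print(s['qpos'].round(2),s['tool_rot'],s['force'],s['width']);print(gp()[0],gp()[1].round(2).tolist(),togrip([560,0,160]))
E
```

```text
[-0.61  1.24  0.64  2.2   1.32  0.74 -1.6 ] [1.75797088 0.01364478 0.03700337] [-0.81093286 -0.39169604 -0.54850613] 65.01942855330884
[ 451.84376064 -260.84630121  159.03917819] [[1.0, 0.02, 0.03], [0.04, -0.19, -0.98], [-0.01, 0.98, -0.19]] [ 2.354 -0.905 -5.053]
```

Emit:
apply_moves --series '[[[0.336,-0.13,-0.72,0,0,0],[0.336,-0.13,-0.72,0,0,0],[0.336,-0.13,-0.72,0,0,0],[0.336,-0.13,-0.72,0,0,0],[0.336,-0.13,-0.72,0,0,0]]]'

```text
clock: 37.42
eef_pos: [531.5, -131.0, 150.0]
tool_rot: [1.76, 0.011, 0.036]
force: [1.2, -1.2, -1.4]
width: 65.2
```

Emit:
apply_moves --series '[[[0.336,-0.13,-0.72,0,0,0],[0.336,-0.13,-0.72,0,0,0],[0,0,0,0,0,0],[0,0,0,0,0,0],[0,0,0,0,0,0]]]'

```text
clock: 38.05
eef_pos: [561.2, -58.7, 149.3]
tool_rot: [1.757, 0.014, 0.035]
force: [-0.1, 0.5, -1.4]
width: 65.4
```

```bash
python3 - <<'E'
from h import *
s=ctrl.read_state(); print(s['qpos'].round(2),s['tool_rot'],s['force'],s['width']);print(gp()[0],togrip([560,0,155]))
E
```

```text
[-0.82  1.18  0.44  1.69  0.77  1.28 -1.05] [1.75679293 0.01361849 0.03511912] [-0.05357397  0.46906513 -1.38356494] 65.37634472801703
[559.29974688  -1.70303293 159.98976769] [ 0.017 -0.104 -0.015]
```

Emit:
apply_moves --series '[[[0,0,0,0,0,-1],[0,0,0,0,0,-1],[0,0,0,0,0,-1],[0,0,0,0,0,-1],[0,0,0,0,0,-1]]]'

```text
clock: 38.67
eef_pos: [561.4, -58.3, 148.6]
tool_rot: [1.787, 0.531, 0.144]
force: [0.2, 0.5, -1.7]
width: 65.4
```

Emit:
apply_moves --series '[[[0,0,0,0,0,-1],[0,0,0,0,0,-1],[0,0,0,0,0,-1],[0,0,0,0,0,-1],[0,0,0,0,0,-1]]]'

```text
clock: 39.3
eef_pos: [561.4, -58.4, 148.7]
tool_rot: [1.94, 1.035, 0.355]
force: [0.9, 0.0, -0.9]
width: 65.4
```

Emit:
apply_moves --series '[[[0,0,0,0,0,-1],[0,0,0,0,0,-1],[0,0,0,0,0,-1],[0,0,0,0,0,-0.5],[0,0,0,0,0,0]]]'

```text
clock: 39.92
eef_pos: [561.5, -58.2, 148.5]
tool_rot: [2.493, 1.337, 0.942]
force: [-0.3, 0.4, -0.9]
width: 65.2
```

```bash
python3 - <<'E'
from h import *
s=ctrl.read_state(); print(s['qpos'].round(2),s['tool_rot'],s['force'],s['width']);print(gp()[0],togrip([560,2,128]))
E
```

```text
[-0.64  1.13  0.13  1.68  0.95  1.47  0.2 ] [2.4925024  1.33680601 0.94202496] [-0.28261521  0.36444351 -0.89304738] 65.19605687507037
[559.59137994  -1.26045484 159.22841505] [ 0.621 -0.079  0.052]
```

Emit:
apply_moves --series '[[[0.3,-0.04,0.03,0,0,-1],[0.3,0,0.02,0,0,-1],[0,0,0,0,0,-1],[0,0,0,0,0,-1],[0,0,0,0,0,-1]]]'

```text
clock: 40.55
eef_pos: [562.4, -54.6, 118.3]
tool_rot: [-2.036, 1.147, 2.747]
force: [-0.4, 0.3, -1.3]
width: 65.7
```

Emit:
apply_moves --series '[[[0,0,0,0,0,-1],[0,0,0,0,0,-1],[0,0,0,0,0,-1],[0,0,0,0,0,-1],[0,0,0,0,0,-1]]]'

```text
clock: 41.18
eef_pos: [562.4, -54.7, 118.5]
tool_rot: [-1.804, 0.651, 3.033]
force: [-0.5, -0.3, -1.4]
width: 65.2
```

```bash
python3 - <<'E'
from h import *
s=ctrl.read_state(); print(s['qpos'].round(2),s['tool_rot'],s['force'],s['width']);print(gp()[0],gp()[1].round(2).tolist())
a=viewer.get_image("scene")[130:250,180:330]; cv2.imwrite("pics/z11.png",np.clip(cv2.resize(a,None,fx=5,fy=5,interpolation=cv2.INTER_CUBIC)*1.4,0,255).astype(np.uint8))
E
```

```text
[-0.53  1.17 -0.06  1.65  1.04  1.6   1.15] [-1.80439449  0.65086501  3.03312323] [-0.48006502 -0.26268888 -1.41798822] 65.21992931526962
[560.44663147   2.30506344 129.21554579] [[-0.79, 0.61, 0.03], [0.09, 0.17, -0.98], [-0.61, -0.77, -0.18]]
```

View pics/z11.png

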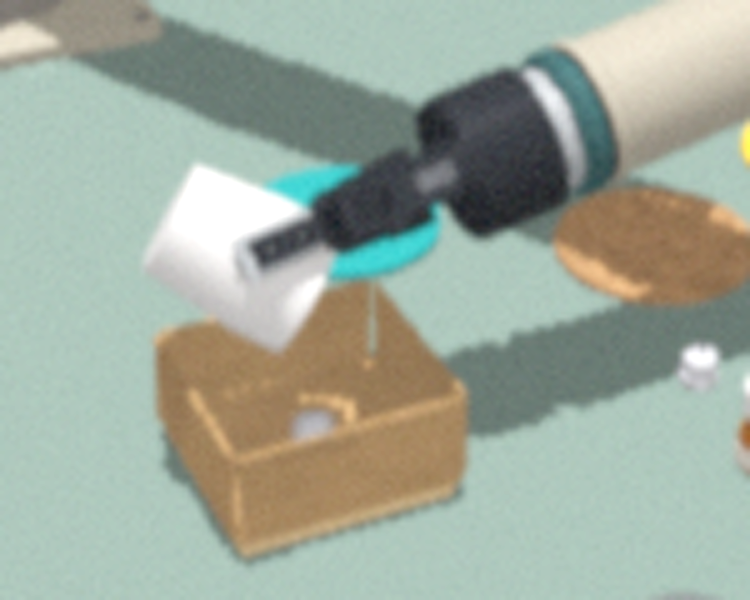

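The tray is fully erect, and a knob shows inside at (315,420) with the cup tipped above it. I tip a bit more and shake to empty the cup.

Emit:
apply_moves --series '[[[0,0,0,0,0,-1],[0,0,0,0,0,-1],[0,0,0,0,0,-1],[0,0,0,0,0,-1],[0,0,0,0,0,0]]]'

```text
clock: 41.85
eef_pos: [562.5, -54.5, 118.4]
tool_rot: [-1.762, 0.246, 3.129]
force: [0.5, 0.5, 0.3]
width: 65.5
```

Emit:
apply_moves --series '[[[0,0,0,0,0,1],[0,0,0,0,0,-1],[0,0,0,0,0,1],[0,0,0,0,0,-1],[0,0,0,0,0,0]]]'

```text
clock: 42.48
eef_pos: [562.5, -54.2, 118.2]
tool_rot: [-1.763, 0.247, 3.129]
force: [0.0, -0.3, -1.8]
width: 65.1
```

Emit:
apply_moves --series '[[[0,0,0,0,0,0],[0,0,0,0,0,0],[0,0,0,0,0,0],[0,0,0,0,0,0],[0,0,0,0,0,0]]]'

```text
clock: 43.1
eef_pos: [562.5, -53.8, 118.0]
tool_rot: [-1.763, 0.243, 3.13]
force: [-0.2, -0.6, -0.5]
width: 65.6
```

```bash
python3 - <<'E'
from h import *
f=[]
for i in range(6):
    viewer.get_image("top") if i else None; f.append(ctrl.read_state()['force'])
print(np.mean(f,0)); s=ctrl.read_state(); p,R=gp(); print(s['width'],p,togrip([560,-20,175]))
E
```

```text
[-0.06909261  0.07297149 -0.92315905]
65.15285814699635 [560.52887977   3.12197427 128.76548258] [-0.218 -0.971  0.282]
```

Emit:
apply_moves --series '[[[-0.1,-0.48,0.05,0,0,0],[-0.1,-0.48,0.05,0,0,0],[0,0,0,0,0,1],[0,0,0,0,0,1],[0,0,0,0,0,1]]]'

```text
clock: 43.98
eef_pos: [560.9, -67.9, 165.3]
tool_rot: [-1.791, 0.554, 3.059]
force: [0.0, 0.3, -0.0]
width: 65.4
```

Emit:
apply_moves --series '[[[0,0,0,0,0,1],[0,0,0,0,0,1],[0,0,0,0,0,1],[0,0,0,0,0,1],[0,0,0,0,0,1]]]'

```text
clock: 44.6
eef_pos: [560.9, -67.8, 165.2]
tool_rot: [-1.958, 1.057, 2.836]
force: [1.0, -0.4, -0.2]
width: 65.6
```

Emit:
apply_moves --series '[[[0,0,0,0,0,1],[0,0,0,0,0,1],[0,0,0,0,0,1],[0,0,0,0,0,1],[0,0,0,0,0,1]]]'

```text
clock: 45.22
eef_pos: [560.9, -67.8, 165.2]
tool_rot: [2.925, 1.379, 1.385]
force: [0.1, 0.4, -1.1]
width: 65.1
```

Emit:
apply_moves --series '[[[0,0,0,0,0,1],[0,0,0,0,0,1],[0,0,0,0,0,1],[0,0,0,0,0,1],[0,0,0,0,0,1]]]'

```text
clock: 45.85
eef_pos: [560.9, -67.8, 165.1]
tool_rot: [1.91, 0.979, 0.32]
force: [-0.1, -0.2, -0.0]
width: 65.3
```

Emit:
apply_moves --series '[[[0,0,0,0,0,1],[0,0,0,0,0,1],[0,0,0,0,0,1],[0,0,0,0,0,1],[0,0,0,0,0,1]]]'

```text
clock: 46.48
eef_pos: [560.9, -67.7, 165.1]
tool_rot: [1.781, 0.473, 0.132]
force: [0.1, -0.3, -0.9]
width: 65.6
```

Emit:
apply_moves --series '[[[0,0,0,0,0,1],[0,0,0,0,0,1],[0,0,0,0,0,1],[0,0,0,0,0,1],[0,0,0,0,0,0]]]'

```text
clock: 47.1
eef_pos: [560.9, -67.6, 165.1]
tool_rot: [1.758, 0.067, 0.048]
force: [0.0, -0.4, -0.7]
width: 65.7
```

```bash
python3 - <<'E'
from h import *
s=ctrl.read_state(); p,R=gp(); print(s['qpos'].round(2),s['tool_rot'],s['width'],p)
print("unit to (468,270,170):",togrip([468,270,170]))
E
```

```text
[-0.79  1.14  0.4   1.71  0.82  1.3  -1.02] [1.75783496 0.06650128 0.04812236] 65.68954710108012 [558.87848104 -10.61157119 175.8779421 ]
unit to (468,270,170): [-1.534 -1.275 -5.553]
```

Emit:
apply_moves --series '[[[0,0,0,0,0,0.5],[-0.22,-0.18,-0.79,0,0,0],[-0.22,-0.18,-0.79,0,0,0],[-0.22,-0.18,-0.79,0,0,0],[-0.22,-0.18,-0.79,0,0,0]]]'

```text
clock: 47.72
eef_pos: [510.2, 93.5, 159.8]
tool_rot: [1.758, 0.016, 0.038]
force: [-0.1, -0.1, -1.3]
width: 65.3
```

Emit:
apply_moves --series '[[[-0.22,-0.18,-0.79,0,0,0],[-0.22,-0.18,-0.79,0,0,0],[-0.22,-0.18,-0.79,0,0,0],[0,0,0,0.9,0,0],[0,0,0,0.9,0,0]]]'

```text
clock: 48.35
eef_pos: [472.8, 213.1, 155.0]
tool_rot: [1.948, 0.017, 0.04]
force: [0.3, -0.3, -0.3]
width: 65.8
```

Emit:
apply_moves --series '[[[0,0,0,1,0,0],[0,0,0,1,0,0],[0,0,0,1,0,0],[0,0,0,0,0,0],[0,0,0,0,0,0]]]'

```text
clock: 48.98
eef_pos: [472.7, 212.7, 155.1]
tool_rot: [2.259, 0.016, 0.039]
force: [-0.3, -0.2, -1.2]
width: 65.3
```

```bash
python3 - <<'E'
from h import *
s=ctrl.read_state(); p,R=gp(); print(s['qpos'].round(2),s['tool_rot'],s['width'],p)
print("to (468,276,110):",togrip([468,276,110]))
im=viewer.get_image("top"); sc=viewer.get_image("scene")
u=px("top",[468,280,185]).astype(int); v=px("top",[570,18,14]).astype(int); print(u,v)
k=lambda I,c,w:cv2.resize(I[max(0,c[1]-w):c[1]+w,max(0,c[0]-w):c[0]+w],(390,390),interpolation=cv2.INTER_CUBIC)
cv2.imwrite("pics/z12.png",np.clip(np.hstack([k(im,u,45),k(im,v,30)])*1.4,0,255).astype(np.uint8))
for n in ("top","scene"): print(n,[(round(d['location'][0]*512),round(d['location'][1]*384),round(d['score'],2)) for d in viewer.find_in(n,"knob1")])
E
```

```text
[-0.97  0.91  0.19  1.54  0.44  1.4  -0.99] [2.25887761 0.01573096 0.03870042] 65.34502007466347 [471.55310075 257.45726223 191.96361382]
to (468,276,110): [-0.031 -1.504  0.753]
[162 227] [276 198]
top [(286, 181, 0.58), (260, 181, 0.57), (268, 185, 0.43), (195, 190, 0.4), (257, 194, 0.36)]
scene [(110, 272, 0.57)]
```

View pics/z12.png

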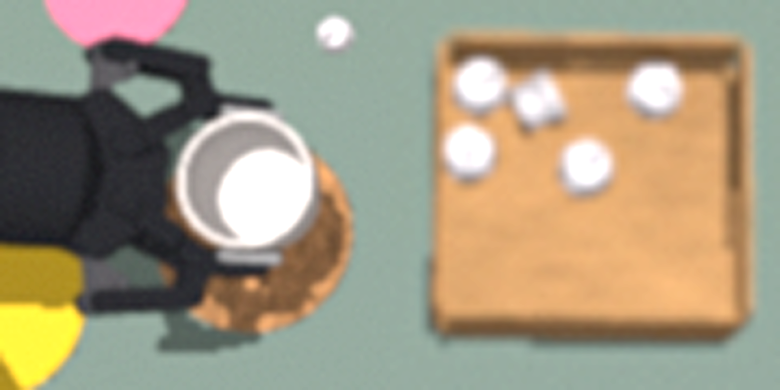

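The cup is empty, with its rim at (247,182), and five knobs lie in the tray. Now I place the cup on the pad.

```bash
python3 - <<'E'
from h import *
print("rim",w("top",117+247/390*90,182+182/390*90,217), "gp",gp()[0]); print(togrip([468,284.5,75]),togrip([468,284.5,55]))
E
```

```text
rim [472.2 249.3 217. ] gp [471.45760165 257.63375785 191.3918532 ]
[-0.011 -2.142  1.06 ] [-0.005 -2.451  1.314]
```

Emit:
apply_moves --series '[[[0,-0.54,0.265,0,0,0],[0,-0.54,0.265,0,0,0],[0,-0.54,0.265,0,0,0],[0,-0.53,0.265,0,0,0],[0,0,0,0,0,0]]]'

```text
clock: 49.8
eef_pos: [468.8, 239.5, 36.6]
tool_rot: [2.257, 0.018, 0.039]
force: [-0.4, -0.3, -0.4]
width: 65.5
```

Emit:
apply_moves --series '[[[0,-0.1,0.08,0,0,0],[0,-0.1,0.08,0,0,0],[0,-0.06,0.05,0,0,0],[0,0,0,0,0,0],[0,0,0,0,0,0]]]'

```text
clock: 50.42
eef_pos: [470.4, 239.9, 22.6]
tool_rot: [2.26, 0.014, 0.038]
force: [-0.5, -0.0, -0.6]
width: 65.8
```

```bash
python3 - <<'E'
from h import *
s=ctrl.read_state();print(s['force'],gp()[0],s['width'],togrip([468,285.5,54]))
E
```

```text
[-0.50267596 -0.01593811 -0.59021268] [469.245957   284.66811952  59.51879705] 65.82838415729707 [-0.023 -0.097  0.057]
```

Emit:
apply_moves --series '[[[0,-0.05,0.04,0,0,0],[0,0,0,0,0,0],[0,-0.03,0.025,0,0,0],[0,0,0,0,0,0],[0,0,0,0,0,0]]]'

```text
clock: 51.05
eef_pos: [470.2, 239.9, 17.2]
tool_rot: [2.26, 0.014, 0.038]
force: [0.2, -0.0, -0.7]
width: 65.3
```

Emit:
apply_moves --series '[[[0,-0.02,0.016,0,0,0],[0,0,0,0,0,0],[0,-0.015,0.012,0,0,0],[0,0,0,0,0,0],[0,0,0,0,0,0]]]'

```text
clock: 51.68
eef_pos: [470.2, 239.9, 16.2]
tool_rot: [2.259, 0.013, 0.038]
force: [-1.3, 2.3, 6.7]
width: 65.6
```

```bash
python3 - <<'E'
from h import *
s=ctrl.read_state();print(s['force'],gp()[0],s['width'])
E
```

```text
[-1.26342821  2.32677765  6.74285242] [469.05461746 284.69444203  53.06214846] 65.60510779857293
```

Emit:
apply_moves --series '[[[0,0,0,0,0,0],[0,0,0,0,0,0],[0,0,0,0,0,0],[0,0,0,0,0,0],[0,0,0,0,0,0]]]' --claw 1

```text
clock: 52.3
eef_pos: [470.2, 239.9, 14.8]
tool_rot: [2.26, 0.014, 0.038]
force: [-0.6, -0.7, -0.2]
width: 85.4
```

Emit:
apply_moves --series '[[[0,0,-0.3,0,0,0],[0,0,-0.6,0,0,0],[0,0,-0.8,0,0,0],[0,0,-0.9,0,0,0],[0,0,-0.9,0,0,0]]]'

```text
clock: 52.92
eef_pos: [466.3, 376.9, 128.0]
tool_rot: [2.261, 0.014, 0.038]
force: [0.9, 0.5, 0.2]
width: 85.2
```

```bash
python3 - <<'E'
from h import *
im=viewer.get_image("top"); viewer.get_image("scene")
for l in ("cup","knob1","jar"):
  for n in ("top","scene"): print(l,n,[(round(d['location'][0]*512,1),round(d['location'][1]*384,1),round(d['score'],2)) for d in viewer.find_in(n,l)][:6])
print("expected cup rim px",px("top",[468,280,79]),px("scene",[468,280,40]))
s=ctrl.read_state();print(s['eef_pos'],s['tool_rot'],s['qpos'].round(2))
cv2.imwrite("pics/raw13.png",im)
# knob blobs: bright, low-saturation
for n in ("top","scene"):
  I=viewer.get_image(n); g=((I.min(2)>150)).astype(np.uint8)
  N,_,st,ce=cv2.connectedComponentsWithStats(g)
  print(n,[(ce[i].round(1).tolist(),int(st[i,4])) for i in range(1,N) if 8<st[i,4]<400])
E
```

```text
cup top [(172.3, 231.7, 0.63)]
cup scene [(217.0, 218.1, 0.19)]
knob1 top [(259.1, 181.9, 0.53), (285.7, 182.1, 0.37)]
knob1 scene [(108.5, 274.4, 0.62)]
jar top [(199.4, 159.5, 0.51), (300.3, 186.3, 0.42)]
jar scene [(334.7, 211.9, 0.7)]
expected cup rim px [170.85911676 232.06504381] [312.26368644 167.65863428]
[466.5118271  373.53178778 125.81580518] [2.25786005 0.01492371 0.03652289] [-1.07  1.11  0.16  1.09  0.35  1.69 -1.  ]
top [([411.4, 93.5], 31), ([406.8, 100.2], 58), ([472.2, 114.3], 291), ([35.7, 120.6], 93), ([195.0, 158.5], 104), ([259.3, 180.4], 35), ([286.3, 180.8], 38), ([403.8, 181.9], 38), ([268.5, 182.9], 25), ([193.8, 188.8], 36), ([257.8, 190.6], 35), ([275.8, 192.8], 38), ([177.6, 219.9], 11), ([160.4, 224.8], 12), ([175.3, 233.6], 292), ([508.0, 310.6], 284)]
scene [([301.9, 70.2], 56), ([200.2, 86.5], 242), ([312.1, 157.6], 120), ([1.4, 166.2], 23), ([319.6, 200.9], 26), ([334.6, 207.1], 90), ([243.4, 214.9], 17), ([105.5, 270.8], 46), ([202.8, 288.7], 78), ([61.3, 382.7], 15)]
```

The cup stands on the pad: its rim is at top pixel (172,232) against an expected (171,232). Now I turn the tool back to vertical for the loose knobs.

Emit:
apply_moves --series '[[[0,0.3,-0.3,0.84,0,0],[0,0,0,0.84,0,0],[0,0,0,0.84,0,0],[0,0,0,0.84,0,0],[0,0,0,0.84,0,0]]]' --claw 0.06

```text
clock: 54.05
eef_pos: [466.9, 376.4, 147.4]
tool_rot: [2.702, 0.014, 0.037]
force: [-0.2, -0.7, -0.6]
width: 45.1
```

Emit:
apply_moves --series '[[[0,0,0,0.84,0,0],[0,0,0,0.84,0,0],[0,0,0,0.84,0,0],[0,0,0,0.84,0,0],[0,0,0,0.86,0,0]]]'

```text
clock: 54.68
eef_pos: [466.9, 376.3, 147.5]
tool_rot: [-3.139, 0.014, 0.037]
force: [0.5, -0.0, -0.9]
width: 45.7
```

```bash
python3 - <<'E'
from h import *
s=ctrl.read_state();print(s['eef_pos'],s['tool_rot'],s['width'])
for k,a in (("A",(193.8,188.8)),("B",(403.8,181.9))):
    X=w("top",*a,13); print(k,X,plan([X[0],X[1],60],[np.pi,0,0]))
print(w("scene",319.6,200.9,15),w("scene",105.5,270.8,15))
E
```

```text
[466.89423307 376.32074565 147.47351429] [-3.13928912  0.01357487  0.03720447] 45.74401924535912
A [590.9 237.8  13. ] (array([2.399, 2.865, 1.71 ]), array([-0.02 ,  0.13 ,  0.355]))
B [ 624.  -320.4   13. ] (array([ 2.645, 14.046,  1.681]), array([-0.02 ,  0.13 ,  0.355]))
[587.5 235.6  15. ] [ 620.  -322.8   15. ]
```

Emit:
apply_moves --series '[[[0,0,0,-0.02,0.13,0.35],[0.6,0.7,0,0,0,0],[0.6,0.7,0,0,0,0],[0.6,0.7,0,0,0,0],[0.6,0.7,0,0,0,0]]]'

```text
clock: 55.3
eef_pos: [587.5, 235.2, 147.4]
tool_rot: [3.139, 0.001, 0.001]
force: [0.1, 1.0, 0.4]
width: 45.4
```

```bash
python3 - <<'E'
from h import *
print(ctrl.read_state()['eef_pos'],plan([589.7,237,-5],[np.pi,0,0]),plan([589.7,237,-27],[np.pi,0,0]))
E
```

```text
[587.54724307 235.183943   147.4316641 ] (array([ 0.046, -0.045,  3.048]), array([0.027, 0.009, 0.006])) (array([ 0.046, -0.046,  3.488]), array([0.027, 0.009, 0.006]))
```

Emit:
apply_moves --series '[[[0,0,0.85,0,0,0],[0,0,0.85,0,0,0],[0,0,0.85,0,0,0],[0,0,0.5,0,0,0],[0,0,0,0,0,0]]]'

```text
clock: 55.92
eef_pos: [584.9, 235.3, -7.1]
tool_rot: [3.137, 0.005, 0.001]
force: [-0.0, 0.5, 0.6]
width: 45.2
```

```bash
python3 - <<'E'
from h import *
print(ctrl.read_state()['eef_pos'],plan([589.7,237,-27],[np.pi,0,0]))
E
```

```text
[584.85880724 235.32790445  -7.09825195] (array([ 0.099, -0.035,  0.397]), array([0.044, 0.048, 0.007]))
```

Emit:
apply_moves --series '[[[0.05,-0.03,0,0,0,0],[0,0,0.2,0,0,0],[0,0,0.2,0,0,0],[0,0,0,0,0,0],[0,0,0,0,0,0]]]'

```text
clock: 56.55
eef_pos: [589.4, 238.3, -24.9]
tool_rot: [3.139, 0.0, 0.001]
force: [0.2, -0.8, 0.2]
width: 44.9
```

Emit:
apply_moves --series '[[[0,0,0,0,0,0],[0,0,0,0,0,0],[0,0,0,0,0,0],[0,0,0,0,0,0],[0,0,0,0,0,0]]]' --claw -1

```text
clock: 57.18
eef_pos: [589.8, 238.4, -24.0]
tool_rot: [3.14, -0.001, 0.001]
force: [-1.6, -1.0, 5.2]
width: 15.6
```

Emit:
apply_moves --series '[[[0,0,-0.6,0,0,0],[0,0,-0.9,0,0,0],[0,0,-0.9,0,0,0],[0,0,-0.3,0,0,0],[0,0,0,0,0,0]]]'

```text
clock: 57.8
eef_pos: [589.9, 238.7, 110.7]
tool_rot: [3.14, -0.001, 0.001]
force: [-0.6, -0.3, -0.0]
width: 15.8
```

Emit:
apply_moves --series '[[[-0.12,0.84,0,0,0,0],[-0.12,0.84,0,0,0,0],[-0.12,0.84,0,0,0,0],[-0.12,0.84,0,0,0,0],[-0.12,0.84,0,0,0,0]]]'

```text
clock: 58.42
eef_pos: [557.8, 27.1, 108.4]
tool_rot: [3.139, 0.004, 0.001]
force: [0.4, 0.4, -0.6]
width: 15.6
```

Emit:
apply_moves --series '[[[-0.1,0.84,0,0,0,0],[0,0,0,0,0,0],[0,0,0,0,0,0],[0,0,0,0,0,0],[0,0,0,0,0,0]]]'

```text
clock: 59.05
eef_pos: [554.7, -12.1, 110.3]
tool_rot: [3.14, 0.001, 0.003]
force: [0.3, -0.3, 0.3]
width: 15.7
```

```bash
python3 - <<'E'
from h import *
s=ctrl.read_state();print(s['eef_pos'],s['width'],plan([555,-15,-8],[np.pi,0,0]))
for n in ("top","scene"):
  I=viewer.get_image(n); g=((I.min(2)>150)).astype(np.uint8)
  N,_,st,ce=cv2.connectedComponentsWithStats(g)
  print(n,[(ce[i].round(1).tolist(),int(st[i,4])) for i in range(1,N) if 8<st[i,4]<130])
E
```

```text
[554.72756597 -12.07930042 110.34849953] 15.675445364608816 (array([0.007, 0.055, 2.367]), array([0.015, 0.006, 0.031]))
top [([442.5, 74.8], 60), ([411.4, 93.6], 47), ([463.0, 90.5], 10), ([472.6, 92.4], 9), ([406.0, 100.8], 86), ([35.6, 120.7], 95), ([195.0, 158.5], 104), ([259.3, 180.3], 36), ([404.0, 182.0], 41), ([268.2, 182.9], 28), ([257.8, 190.4], 37), ([275.5, 192.5], 33), ([162.8, 222.8], 22), ([162.6, 239.6], 19)]
scene [([301.9, 70.2], 59), ([152.6, 136.4], 9), ([157.8, 140.0], 10), ([1.4, 166.2], 23), ([334.7, 207.0], 90), ([243.7, 215.0], 15), ([105.5, 270.8], 47), ([202.8, 288.7], 80), ([61.6, 382.7], 16)]
```

Emit:
apply_moves --series '[[[0,0.05,0.7,0,0,0],[0,0,0.8,0,0,0],[0,0,0.6,0,0,0],[0,0,0.25,0,0,0],[0,0,0,0,0,0]]]'

```text
clock: 59.78
eef_pos: [554.5, -16.0, -7.2]
tool_rot: [3.139, 0.001, 0.001]
force: [0.4, -0.1, 0.2]
width: 15.4
```

Emit:
apply_moves --series '[[[0,0,0,0,0,0],[0,0,0,0,0,0],[0,0,0,0,0,0],[0,0,0,0,0,0],[0,0,0,0,0,0]]]' --claw -0.3

```text
clock: 60.4
eef_pos: [554.8, -16.2, -6.7]
tool_rot: [3.139, 0.0, 0.001]
force: [-0.7, 0.3, 0.0]
width: 29.5
```

Emit:
apply_moves --series '[[[0,0,-0.4,0,0,0],[0,0,-0.8,0,0,0],[0,0,-0.8,0,0,0],[0,0,-0.6,0,0,0],[0,0,0,0,0,0]]]'

```text
clock: 61.02
eef_pos: [556.6, -15.9, 125.5]
tool_rot: [3.14, -0.005, 0.001]
force: [0.8, 0.3, 0.0]
width: 30.1
```

Emit:
apply_moves --series '[[[0.22,0.96,0,0,0,0],[0.22,0.96,0,0,0,0],[0.22,0.96,0,0,0,0],[0.22,0.96,0,0,0,0],[0.22,0.96,0,0,0,0]]]' --claw 0.06

```text
clock: 61.65
eef_pos: [609.4, -257.1, 121.9]
tool_rot: [3.141, 0.002, 0.001]
force: [1.0, 0.8, 0.1]
width: 45.0
```

Emit:
apply_moves --series '[[[0.22,0.96,0,0,0,0],[0,0,0,0,0,0],[0,0,0,0,0,0],[0,0,0,0,0,0],[0,0,0,0,0,0]]]'

```text
clock: 62.28
eef_pos: [621.3, -302.2, 123.7]
tool_rot: [3.14, 0.0, 0.003]
force: [0.4, 0.9, 1.1]
width: 45.6
```

```bash
python3 - <<'E'
from h import *
s=ctrl.read_state();print(s['clock'],s['eef_pos'],s['width'],plan([622.5,-321,-5],[np.pi,0,0]))
for n in ("top","scene"):
  I=viewer.get_image(n); cv2.imwrite(f"pics/raw14{n}.png",I); g=((I.min(2)>150)).astype(np.uint8)
  N,_,st,ce=cv2.connectedComponentsWithStats(g)
  print(n,[(ce[i].round(1).tolist(),int(st[i,4])) for i in range(1,N) if 8<st[i,4]<330])
E
```

```text
62.275 [ 621.30918364 -302.24458608  123.73349781] 45.58983151319093 (array([0.024, 0.371, 2.575]), array([0.014, 0.004, 0.03 ]))
top [([442.5, 75.2], 55), ([411.6, 93.5], 41), ([406.3, 100.6], 80), ([35.6, 120.7], 94), ([195.0, 158.5], 104), ([259.3, 180.3], 36), ([286.4, 180.9], 41), ([268.4, 182.9], 27), ([257.8, 190.4], 37), ([275.8, 192.8], 38), ([289.6, 202.9], 40), ([162.5, 223.0], 21), ([178.0, 220.4], 14), ([175.2, 233.7], 301), ([162.4, 239.4], 18)]
scene [([43.7, 14.5], 140), ([302.0, 70.3], 60), ([200.2, 86.4], 248), ([199.0, 129.9], 144), ([151.4, 129.1], 134), ([312.4, 157.5], 175), ([1.5, 166.2], 24), ([334.7, 207.1], 94), ([226.0, 213.4], 36), ([260.6, 210.6], 10), ([243.0, 215.0], 19), ([202.7, 288.7], 85), ([61.5, 382.7], 18)]
```

```bash
python3 - <<'E'
from h import *
for n in ("scene","top"):
  print(n,[(round(d['location'][0]*512,1),round(d['location'][1]*384,1),round(d['score'],2)) for d in viewer.find_in(n,"knob7")])
I=cv2.imread("pics/raw14scene.png"); a=I[170:310,40:215]; cv2.imwrite("pics/z15.png",np.clip(cv2.resize(a,None,fx=4,fy=4,interpolation=cv2.INTER_CUBIC)*1.3,0,255).astype(np.uint8))
E
```

```text
scene [(109.1, 271.8, 0.57), (227.8, 213.4, 0.52)]
top [(292.0, 202.7, 0.59), (275.8, 194.9, 0.58), (288.0, 180.0, 0.43), (402.9, 182.6, 0.42)]
```

View pics/z15.png

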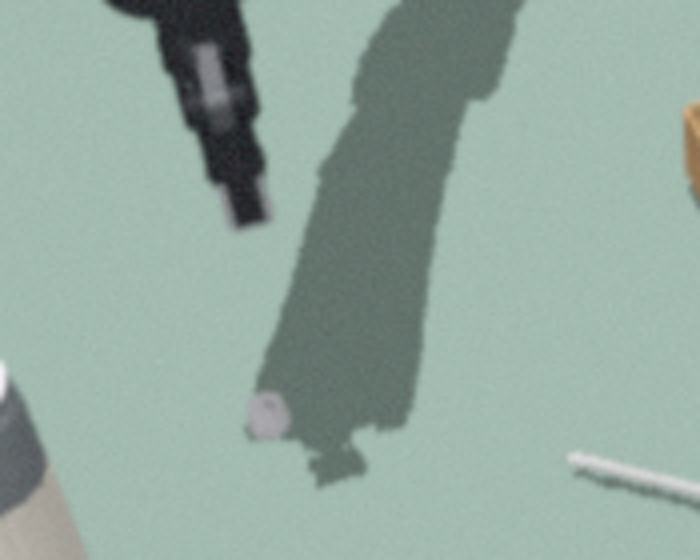

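The knob is still there, at (268,415), only in the arm's shadow. I descend on it.

Emit:
apply_moves --series '[[[0.02,0.37,0.4,0,0,0],[0,0,0.85,0,0,0],[0,0,0.85,0,0,0],[0,0,0.45,0,0,0],[0,0,0,0,0,0]]]'

```text
clock: 63.1
eef_pos: [620.3, -322.7, -6.2]
tool_rot: [3.141, 0.004, 0.001]
force: [0.4, -0.5, 0.7]
width: 45.0
```

Emit:
apply_moves --series '[[[0,0,0,0,0,0],[0,0,0.2,0,0,0],[0,0,0.2,0,0,0],[0,0,0,0,0,0],[0,0,0,0,0,0]]]'

```text
clock: 63.72
eef_pos: [622.2, -322.6, -23.7]
tool_rot: [3.139, 0.0, 0.001]
force: [-0.7, -0.1, -0.5]
width: 45.7
```

Emit:
apply_moves --series '[[[0,0,0,0,0,0],[0,0,0,0,0,0],[0,0,0,0,0,0],[0,0,0,0,0,0],[0,0,0,0,0,0]]]' --claw -1

```text
clock: 64.35
eef_pos: [622.5, -322.8, -23.1]
tool_rot: [3.139, -0.001, 0.001]
force: [-0.5, 0.4, 5.5]
width: 16.0
```

Emit:
apply_moves --series '[[[0,0,-0.6,0,0,0],[0,0,-0.9,0,0,0],[0,0,-0.9,0,0,0],[0,0,-0.6,0,0,0],[0,0,0,0,0,0]]]'

```text
clock: 64.97
eef_pos: [623.8, -323.1, 128.8]
tool_rot: [3.137, -0.004, 0.001]
force: [-0.2, -0.6, 0.6]
width: 15.8
```

```bash
python3 - <<'E'
from h import *
for p in [(259.3,180.3),(286.4,180.9),(268.4,182.9),(257.8,190.4),(275.8,192.8),(289.6,202.9)]: print(w("top",*p,28))
s=ctrl.read_state(); print(s['eef_pos'],s['width'],plan([548,40,115],[np.pi,0,0]))
E
```

```text
[615.2  64.7  28. ]
[615.4  -6.6  28. ]
[608.8  40.6  28. ]
[588.  68.  28.]
[582.9  20.7  28. ]
[557.  -15.7  28. ]
[ 623.81881973 -323.10808421  128.82002597] 15.831470897186746 (array([-1.51 , -7.265,  0.239]), array([ 0.041, -0.042,  0.01 ]))
```

Emit:
apply_moves --series '[[[-0.19,-0.92,0,0,0,0],[-0.19,-0.92,0,0,0,0],[-0.19,-0.92,0,0,0,0],[-0.19,-0.92,0,0,0,0],[-0.19,-0.92,0,0,0,0]]]'

```text
clock: 65.6
eef_pos: [572.6, -90.8, 124.0]
tool_rot: [3.14, 0.003, 0.001]
force: [0.7, 1.2, -0.4]
width: 16.1
```

Emit:
apply_moves --series '[[[-0.19,-0.92,0,0,0,0],[-0.19,-0.92,0,0,0,0],[-0.19,-0.9,0,0,0,0],[0,0,0,0,0,0],[0,0,0,0,0,0]]]'

```text
clock: 66.22
eef_pos: [544.9, 43.8, 124.4]
tool_rot: [3.138, 0.002, 0.001]
force: [-1.0, -0.1, -0.2]
width: 15.9
```

```bash
python3 - <<'E'
from h import *
s=ctrl.read_state(); print(s['eef_pos'],s['width'],plan([548,44,-7],[np.pi,0,0]))
E
```

```text
[544.92644554  43.78926166 124.38368257] 15.936886464244047 (array([ 0.068, -0.013,  2.627]), array([0.03 , 0.022, 0.011]))
```

Lower it, release, and leave toward open space over the near right side.

Emit:
apply_moves --series '[[[0.07,0,0.7,0,0,0],[0,0,0.85,0,0,0],[0,0,0.75,0,0,0],[0,0,0.32,0,0,0],[0,0,0,0,0,0]]]'

```text
clock: 66.85
eef_pos: [548.8, 43.0, -6.3]
tool_rot: [3.139, 0.002, -0.0]
force: [0.7, 0.7, 0.2]
width: 16.1
```

Emit:
apply_moves --series '[[[0,0,0,0,0,0],[0,0,0,0,0,0],[0,0,0,0,0,0],[0,0,0,0,0,0],[0,0,0,0,0,0]]]' --claw -0.35

```text
clock: 67.47
eef_pos: [549.2, 44.4, -5.3]
tool_rot: [3.139, 0.0, 0.001]
force: [0.3, -0.3, -0.8]
width: 27.8
```

Emit:
apply_moves --series '[[[0,0,-0.4,0,0,0],[0,0,-0.8,0,0,0],[0,0,-0.9,0,0,0],[0,0,-0.9,0,0,0],[0,0,-0.4,0,0,0]]]'

```text
clock: 68.1
eef_pos: [550.5, 44.8, 167.3]
tool_rot: [3.14, -0.004, 0.001]
force: [0.3, 0.9, -0.2]
width: 27.7
```

Emit:
apply_moves --series '[[[-0.4,0.95,0,0,0,0],[-0.4,0.95,0,0,0,0],[-0.4,0.95,0,0,0,0],[0,0.95,0,0,0,0],[0,0.95,0,0,0,0]]]'

```text
clock: 68.72
eef_pos: [489.2, -194.4, 165.3]
tool_rot: [3.139, -0.0, 0.001]
force: [1.3, -0.7, -1.0]
width: 27.8
```

Emit:
apply_moves --series '[[[0,0.9,0,0,0,0],[0,0.9,0,0,0,0],[0,0,0,0,0,0],[0,0,0,0,0,0],[0,0,0,0,0,0]]]'

```text
clock: 69.35
eef_pos: [489.9, -281.2, 165.3]
tool_rot: [3.14, 0.0, 0.004]
force: [-1.2, -0.1, 0.6]
width: 28.3
```

```bash
python3 - <<'E'
from h import *
s=ctrl.read_state();print(s['clock'],s['eef_pos'],s['force'])
t=viewer.get_image("top"); c=viewer.get_image("scene")
a=cv2.resize(t[90:300,120:420],(600,420),interpolation=cv2.INTER_CUBIC)
b=cv2.resize(c[130:240,190:370],(600,367),interpolation=cv2.INTER_CUBIC)
cv2.imwrite("pics/fin.png",np.clip(cv2.resize(np.vstack([a,b]),(458,600))*1.4,0,255).astype(np.uint8))
g=((t.min(2)>150)).astype(np.uint8); N,_,st,ce=cv2.connectedComponentsWithStats(g)
print([(ce[i].round(1).tolist(),w("top",*ce[i],28).tolist()[:2],int(st[i,4])) for i in range(1,N) if 8<st[i,4]<330])
for n in("top","scene"): print([(round(d['location'][0]*512,1),round(d['location'][1]*384,1),round(d['score'],2)) for d in viewer.find_in(n,"cup")])
E
```

```text
69.35 [ 489.88349655 -281.16841241  165.25669591] [-1.15221999 -0.14027266  0.59974901]
[([440.5, 74.8], [924.8, -426.7], 24), ([411.5, 93.5], [868.1, -344.6], 35), ([406.3, 100.5], [847.6, -329.9], 74), ([472.2, 114.2], [812.9, -507.1], 294), ([35.6, 120.7], [763.6, 670.3], 94), ([195.0, 158.5], [669.9, 236.6], 104), ([259.3, 180.3], [615.2, 64.7], 36), ([286.3, 180.8], [615.6, -6.4], 40), ([268.4, 182.9], [608.9, 40.7], 27), ([257.8, 190.5], [587.9, 68.1], 36), ([275.8, 192.8], [582.9, 20.6], 38), ([265.9, 204.3], [551.8, 46.0], 39), ([289.6, 202.9], [556.9, -15.6], 39), ([162.4, 223.2], [495.5, 312.3], 19), ([178.0, 220.2], [504.3, 272.5], 12), ([175.2, 233.7], [469.1, 277.7], 299)]
[(169.1, 230.1, 0.73)]
[(312.7, 169.1, 0.81)]
```

View pics/fin.png

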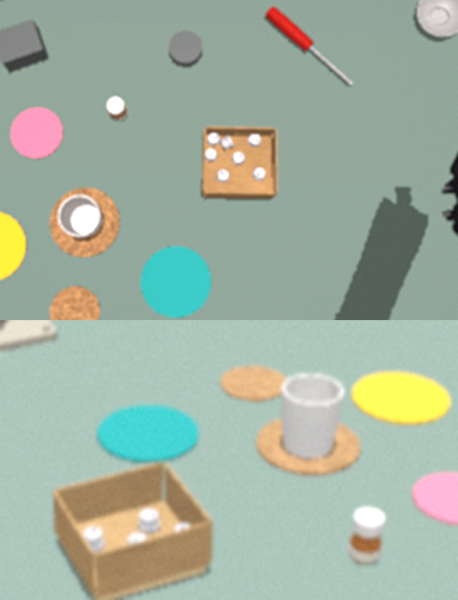

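The final picture shows all seven knobs in the erect tray and the cup standing upright in the middle of the large cork pad. The jar, spool and driver are in place, so I hand it in.

```bash
python3 -c "
from cell import ctrl; print(ctrl.finish_job())"
```

```text
the job is handed in; nothing more can be done
None
```

The job is handed in at about 69 s on the robot's clock. I folded all four flaps to their stops and tipped the five knobs out of the cup into the tray. I then stood the empty cup on the large cork pad and put the two loose knobs in the tray.

**Last checks:** the final pictures show seven knobs inside the erect tray. The cup is upright and empty on the pad, a few mm from its centre at most. The jar, spool and driver look undisturbed, and the arm is clear of everything.

**What disagreed:**
- **Tool length:** the reported TCP lay 29.7 mm beyond the real fingertips along the tool axis. My first push at the left flap passed over it without moving it. I measured the offset by touching the bench, confirmed it in a picture, and corrected for it from then on.
- **Grip width:** readings ran about 2 to 3 mm under the sizes given, with no effect on the result.
- **Knob detection:** a brightness check briefly lost the second loose knob. It was only in the arm's shadow and had not moved.

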